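Clamp a batten in the drilling jig with its guarded cam knob

ROBOT

A 6-joint arm with a two-finger parallel gripper is mounted at the origin on the work surface. World frame = base frame: x ahead of the robot, y to its left, z up, the work surface at z = 0. Lengths are in m, angles in rad, forces in N, time in s.
With the tool pointing down it reaches from about 0.35 to 0.975 m from the base axis. Payload 4.9 kg.
Tool frame: the origin (TCP) lies at the very end of the fingers, on their centre line; the grasp point (between the pads) lies 19 mm behind it (manip.hold_point_z is the distance from the TCP to the grasp point, in m); z points along the fingers, y is the direction in which the jaws open and shut (so a half turn about z gives the same grasp; the last joint's range is limited). The gripper opens to 85 mm and grips with 20 to 120 N. Pads are 22 mm wide; open, the fingers measure 114 mm over their backs; the gripper's body (76 mm by 85 mm) begins 54 mm behind the grasp point. The pads swing forward as they close: fully open they stand 13 mm farther back than shut.
Start: joints at [1.053, 0.053, 1.613, -0, 1.476, -0.119], TCP at [0.243, 0.576, 0.195] pointing down, gripper open.
Joint ranges: [-3.01, 3.01], [-1.01, 2.22], [0.06, 2.58], [-1.02, 4.17], [0.09, 2.62], [-3.14, 3.14]. Speed limits (rad/s): [2.57, 2.57, 3.14, 3.14, 3.14, 3.14].

INTERFACE

Orientations are given as a unit quaternion [w, x, y, z].
In Python, from plant import manip gives the robot as it stands. The module is installed in compiled form; this text tells all that it offers.
- The arm moves only by the shell command python3 -m creep 'ROWS'. ROWS is JSON, a list of rows, each a list of 7 numbers: the turn, a rotation vector about the tool's x, y, z in degrees, then the shift along the tool's x, y, z in m, then the opening, from 0 (shut) to 1 (fully open). In form: [[ax, ay, az, tx, ty, tz, jaw], ...]. A call has 1 to 20 rows; each row shifts and turns the commanded pose from where the row before left it, along the tool's axes as they then stand; what a row does not reach is not made up. A row lasts 1/12 s, in which the tool goes at most 41.7 mm and 7.16 degrees, less where a joint would pass 70% of its speed; a pose out of reach is approached as far as the arm can. A call is refused whole if a number of a shift passes 0.0417 or a number of a turn 7.16, either way. A call with a gripper value outside its range is refused whole. The fingers move at their own pace and stop on an object; the grip force is fixed at half the most. Time passes only in rows, so rows that do not move let the fingers close. It gives the time, the measured TCP pose, the force and the opening at its end, in the units of the state.
- manip.state(): the state, without advancing time (a new reading comes with each control period).
- manip.grab_frame(name): name is "side" or "top" or "wrist"; returns the picture (420x560x3 uint8, blue, green, red); there is no depth.
- manip.get_calibration(name): a dict with "fx", "fy", "cx", "cy" (pixels), "xyz" and "attitude" of the camera in the world. Camera axes: x right, y down, z forward; pixel columns grow to the right and rows downward; lengths in m; the calibration is good to about 2 mm. A picture is of the moment at which its call begins: read the wrist's pose just before it. get_calibration takes no time and is no camera call; for the wrist camera it gives the pose at the moment of the call.
- manip.job_done(): hands the job in, once; it reports no verdict.
Trained networks look in the newest picture that a camera, given by its name, has taken for a name from the list of things; names that differ only in an ending like _2 or _b are one class to them, and where a whole thing is asked for, a point or a joint stands for the part that bears it (a point fixed in the world has none). Each returns a list of dicts, best first, with "confidence" (0 to 1); they miss things now and then, are a little off and sometimes report something else, mostly with a low value. They report only what shows in the picture. A call takes as long as a camera call. They do not tell look-alikes from the thing itself.
- manip.cut_out(target, camera): "pixels" (420x560 bool, what is visible of it) and "rect" ([left, top, right, bottom] in pixels, round what is visible of it).
The state is a dict: "time": time; "joint_pos": joint angles; "joint_vel": joint speeds; "joint_efforts": joint torques, N m; "tool_pos": TCP position; "tool_rot": TCP orientation; "contact_force": force on the tool from outside, world axes, zero at the start; "ft_torque": the same for the moment, N m; "gripper_width": opening from 0.0 (shut) to 1.0 (fully open).
Only numpy, scipy, OpenCV 4.12 (cv2) and the standard library are available. Lean on these libraries where they do the work, as an engineer would, in place of code of your own. Each camera call takes 0.05 s, during which the arm holds its last target.

TASK

Lay the pale batten flat on the bed of the drilling jig, between the round yellow guard and the wooden fence, and slide it gently along until its end is right up against the steel end stop. Then reach down inside the guard and turn the black knob clockwise until the cam nips the batten firmly, about 14 newtons, well short of crushing it, and let go. Do not lean on the guard, and leave the other tools and wood where they are.

Things in the scene. Friction and masses are not known exactly. Their poses are not given: they have to be found in the camera images.
- batten: pale softwood batten, 36 wide (its x) x 220 long (its y) x 44 high (its z), about 0.18 kg, loose on the bench, the right way up. Both ends are alike. Origin: centre of its underside
- jig: plywood jig board fixed on the bench, 230 (its x) x 270 (its y); its flat top, the bed, is 18 above the origin (centre of its underside). The batten lies on the bed along the jig's y, with cam, knob and guard on its -x side and the fence on its +x side. All parts of the jig share its yaw
- seat (a point): point on the bed at x = +24, y = 0 in the jig's frame, with the jig's axes. The seated batten's origin is at y = 0 here. On the way down, the batten's 36 mm must fit between guard and cam, which reach to x = -20.5 seen from this point, and the fence face, at x = +20.5 to +28.5: aim its middle at x = 0, 20 to 30 mm short of the end stop (+y), then slide it to -y
- fence_mid (a point): middle of the foot of the wooden fence's face, as nominally set (x = +48.5 in the jig's frame); the face looks to -x, is 190 long, top 17 above the bed. The real face is reset from job to job by up to 4 either way along x; this point does not show it. The fence is sprung: pushed to +x, it gives 1 mm for each 8 N
- end_stop: steel block 50 x 14 x 26 high, fixed on the bed. Origin: bottom edge of the middle of its face, which looks to the jig's +y and stands at x = +31, y = -110 in the jig's frame. It must not be hit or pushed with more than 30 N
- guard: yellow plastic ring, inside diameter 86, outside 92, on a thin metal plate. Origin: on the knob's axis, underside of the plate, 34 above the bench. The plate's top (floor of the recess) is 37 and the ring's lip 77 above the bench. Leaves 27 all round the knob for the fingers. A push of over 15 N on ring or plate breaks it
- knob_top (a point): centre of the top of the round black ribbed knob: 32 in diameter, top 65 and foot 39 above the bench, axis upright, 12 below the guard's lip, at x = -45, y = -60 in the jig's frame. Turns freely with 0.08 N m; on the batten that grows by 0.020 to 0.027 N m per newton. Let go, the clamp eases to about 70 % and stays, so turn to about 20 N: 0.55 N m in all while turning, about 0.45 when paused
- cam_knob: the knob with, under the plate, a white slippery cam: disc of radius 53.5, centre 12 off the axis, 21 to 33 above the bench. Origin on the axis, 18 above the bench; x axis (white mark) along the lobe, at first 2.1 to 2.5 rad anticlockwise from the jig's +x. Clockwise it meets the batten after 0.5 to 1.7 rad. 8 to 22 N holds well, over 30 N crushes
- dark_batten: red-brown batten, the same size as the pale one (36 x 220 x 44); bystander, leave alone. Origin: centre of its underside
- mallet: turned wooden mallet standing on its head, 72 across, 235 tall; bystander. Origin: centre of its underside
- sanding_block: cork sanding block 50 x 75 x 30, lying on the jig board, on the free corner behind the batten's place; bystander. Origin: centre of its underside
- glue: white glue bottle, 54 across, 150 tall, orange cap; bystander. Origin: centre of its underside
- chisel: hand tool with green handle, lying on the bench; bystander. Origin: on its underside
- try_square: try square, wooden stock 22 x 120 x 18 along its y, steel blade 170 long along its +x; bystander. Origin: centre of the stock's underside
- bar_clamp: bar clamp lying flat, bar 300 long along its y, jaws reaching 90 to its +x, up to 28 high; bystander. Origin: centre of the bar's underside
Not all that is in view belongs to the job. Leave any purple look-alike of the batten alone.

How it is judged:
By the outcome, as a careful person would: the job done as asked, in the order asked, and still so for the second after the job is handed in, with the robot touching nothing.
It also fails if it takes over 72 s, if anything falls off the work surface, if the arm or the gripper's body presses on something with over 40 N, if the wrist force passes 120 N, or if a joint passes its speed limit or range.

## Working session

There is one attempt and no reset: what is moved stays moved. The work goes in short steps, Python scripts to look and compute and a shell command to move; the robot and the scene stay as the last step left them, time stands still between calls to the robot, and variables do not carry over. Pictures are saved under pics/ and viewed, and the job is handed in when it is done.

```bash
mkdir -p pics; ls
python3 - <<'E'
from plant import manip
import cv2
s=manip.state()
print(s)
for n in ["side","top","wrist"]:
    print(n,manip.get_calibration(n))
    cv2.imwrite(f"pics/{n}0.png",manip.grab_frame(n))
E
```

```text
pics
{'time': 0.0, 'joint_pos': array([ 1.05299785e+00,  5.33592988e-02,  1.61430247e+00,  2.07870703e-05,
        1.47601889e+00, -1.19002807e-01]), 'joint_vel': array([ 3.22524651e-07,  3.71089034e-04, -6.38028630e-04, -2.16755552e-04,
        5.89716149e-04, -1.62368249e-03]), 'joint_efforts': array([-1.44305737e-03, -3.93690956e+01, -3.70170164e+01, -3.01093869e-04,
        7.20061798e-03, -2.10214992e-06]), 'tool_pos': array([0.24233559, 0.57533892, 0.19335654]), 'tool_rot': array([-3.36649888e-04,  1.98080001e-01,  9.80185300e-01, -9.88292880e-04]), 'contact_force': array([ 0.00258109, -0.51253078, -0.13293406]), 'ft_torque': array([0.04332067, 0.06220249, 0.02780995]), 'gripper_width': 1.0008029256504498}
side {'fx': 466.2532223222333, 'fy': 466.2532223222333, 'cx': 276.41700526534083, 'cy': 206.4022792149421, 'xyz': array([ 0.36991269, -0.79943177,  0.96965802]), 'attitude': array([-0.34702386,  0.9369506 , -0.03739102,  0.01731847])}
top {'fx': 426.2841307587875, 'fy': 426.2841307587875, 'cx': 269.9059437518983, 'cy': 207.50287596090774, 'xyz': array([ 0.22686921, -0.00334456,  1.43447714]), 'attitude': array([ 0.05304937, -0.69882081,  0.71063496, -0.06191281])}
wrist {'fx': 305.0006977177354, 'fy': 305.0006977177354, 'cx': 279.50365780626106, 'cy': 207.7288448876318, 'xyz': array([0.17096981, 0.60611793, 0.37372013]), 'attitude': array([0.12807835, 0.82321431, 0.5466791 , 0.08400059])}
```

View pics/side0.png

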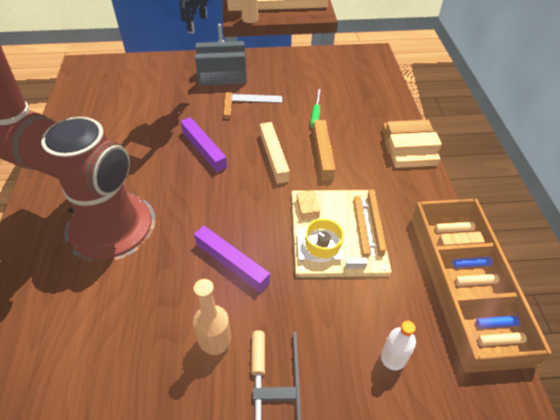

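View pics/top0.png

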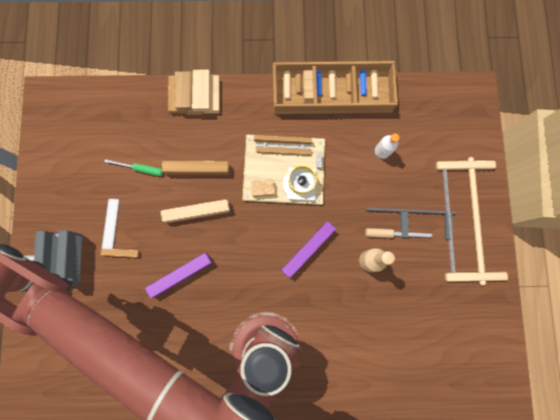

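View pics/wrist0.png

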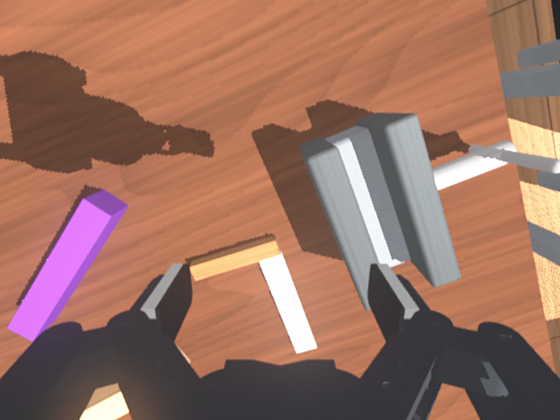

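```bash
cat > h.py <<'E'
import numpy as np, cv2
from scipy.spatial.transform import Rotation as R
from plant import manip
def rot(q): return R.from_quat([q[1],q[2],q[3],q[0]])
def proj(c,P):
    P=np.atleast_2d(P); p=rot(c['attitude']).inv().apply(P-c['xyz'])
    return np.c_[c['fx']*p[:,0]/p[:,2]+c['cx'], c['fy']*p[:,1]/p[:,2]+c['cy']]
def back(c,uv,z):
    uv=np.atleast_2d(uv).astype(float)
    d=np.c_[(uv[:,0]-c['cx'])/c['fx'],(uv[:,1]-c['cy'])/c['fy'],np.ones(len(uv))]
    d=rot(c['attitude']).apply(d)
    t=(z-c['xyz'][2])/d[:,2]
    return c['xyz']+d*t[:,None]
def hull_mask(c,pts):
    m=np.zeros((420*4,560*4),np.uint8)
    uv=proj(c,pts)*4+1.5
    h=cv2.convexHull(np.round(uv).astype(np.int32))
    cv2.fillConvexPoly(m,h,255)
    return cv2.resize(m,(560,420),interpolation=cv2.INTER_AREA)/255.
def box(x,y,yaw,lx,ly,z0,z1):
    c,s=np.cos(yaw),np.sin(yaw)
    return np.array([[x+c*a-s*b,y+s*a+c*b,z] for a in(-lx/2,lx/2) for b in(-ly/2,ly/2) for z in(z0,z1)])
def tcp():
    s=manip.state(); r=rot(s['tool_rot']); 
    print('t',round(s['time'],2),'pos',s['tool_pos'].round(4),'z',r.apply([0,0,1]).round(4),'y',r.apply([0,1,0]).round(4),'F',s['contact_force'].round(1),'M',s['ft_torque'].round(2),'w',round(s['gripper_width'],3))
    return s,r
E
python3 - <<'E'
from h import *
import pickle
out={}
vis={}
for cam in ["top","side"]:
    im=manip.grab_frame(cam); v=im.copy()
    for n in ["batten","jig","guard","knob_top","end_stop","fence_mid","sanding_block"]:
        L=manip.cut_out(n,cam)
        for i,d in enumerate(L):
            m=d['pixels']; ys,xs=np.nonzero(m)
            print(cam,n,round(d['confidence'],2),d['rect'],m.sum())
        out[cam,n]=L
pickle.dump(out,open('seg.pkl','wb'))
E
```

```text
top batten 0.78 [283.4, 222.7, 338.9, 279.8] 781
top batten 0.67 [160.9, 199.3, 225.4, 223.6] 883
top batten 0.67 [143.3, 250.7, 213.1, 297.7] 915
top jig 0.69 [241.3, 137.0, 324.9, 204.3] 3573
top guard 0.67 [284.9, 164.4, 317.7, 201.5] 890
top knob_top 0.74 [285.6, 173.8, 305.1, 194.5] 146
top knob_top 0.66 [373.2, 135.0, 401.4, 155.8] 376
top fence_mid 0.86 [243.5, 135.1, 323.8, 204.3] 3302
top sanding_block 0.58 [250.6, 180.2, 275.1, 195.4] 328
side batten 0.95 [195.3, 228.8, 270.7, 290.2] 1814
side batten 0.93 [258.9, 123.4, 291.3, 183.9] 927
side batten 0.74 [177.5, 116.9, 225.9, 169.1] 1073
side batten 0.73 [381.0, 319.9, 416.3, 370.0] 1142
side jig 0.61 [290.9, 189.4, 392.1, 275.5] 4730
side guard 0.65 [300.1, 220.4, 344.4, 261.0] 1455
side knob_top 0.8 [316.7, 230.7, 330.1, 263.0] 169
side end_stop 0.77 [342.8, 255.6, 368.1, 267.7] 250
side fence_mid 0.6 [292.5, 190.8, 392.0, 277.5] 4641
side sanding_block 0.75 [297.2, 188.2, 318.9, 222.5] 608
```

Run:
```python
from h import *
import pickle
from scipy.optimize import minimize
out=pickle.load(open('seg.pkl','rb'))
C={c:manip.get_calibration(c) for c in("top","side")}
def fit(masks,lx,ly,z0,z1,x0):
    def cost(p):
        return sum(np.abs(hull_mask(C[c],box(p[0],p[1],p[2],lx,ly,z0,z1))-m).sum() for c,m in masks.items())
    best=None
    for dy in(-.1,0,.1):
        r=minimize(cost,[x0[0],x0[1],x0[2]+dy],method='Nelder-Mead',options=dict(initial_simplex=np.array([x0,x0,x0,x0])+np.array([[0,0,dy],[.015,0,dy],[0,.015,dy],[0,0,dy+.08]]),xatol=1e-4,fatol=.3))
        if best is None or r.fun<best.fun: best=r
    return best
mb={'top':out['top','batten'][1]['pixels'],'side':out['side','batten'][1]['pixels']}
for c,m in mb.items():
    ys,xs=np.nonzero(m); b=back(C[c],[xs.mean(),ys.mean()],.03); print(c,b)
    pts=back(C[c],np.c_[xs,ys],.03)[:,:2]; w,V=np.linalg.eigh(np.cov(pts.T)); print(V[:,1])
    if c=='top': yaw=np.arctan2(-V[0,1],V[1,1]); x0=[b[0,0],b[0,1],yaw]
print(x0)
for ms in (mb,{'top':mb['top']},{'side':mb['side']}):
    r=fit(ms,.036,.22,0,.044,x0); print('batten',r.x.round(4),r.fun)
mj={'top':out['top','jig'][0]['pixels'],'side':out['side','jig'][0]['pixels']}
ys,xs=np.nonzero(mj['top']);b=back(C['top'],[xs.mean(),ys.mean()],.018)[0];print(b)
for ms in (mj,{'top':mj['top']},{'side':mj['side']}):
    r=fit(ms,.23,.27,0,.018,[b[0],b[1],0.0]); print('jig',r.x.round(4),r.fun)
for c in C:
  for n,z in(("guard",.06),("knob_top",.065),("end_stop",.035)):
    if out[c,n]:
        m=out[c,n][0]['pixels'];ys,xs=np.nonzero(m);print(c,n,back(C[c],[xs.mean(),ys.mean()],z)[0].round(4))
top=cv2.imread('pics/top0.png');cv2.imwrite('pics/topc.png',cv2.resize(top[125:235,140:340],None,fx=4,fy=4,interpolation=cv2.INTER_CUBIC))
sd=cv2.imread('pics/side0.png');cv2.imwrite('pics/sidec.png',cv2.resize(sd[110:290,250:400],None,fx=4,fy=4,interpolation=cv2.INTER_CUBIC)[:,:])
```

```text
top [[0.44985655 0.229805   0.03      ]]
[-0.15188965  0.98839746]
side [[0.45240577 0.21321628 0.03      ]]
[-0.14429313  0.98953499]
[np.float64(0.44985655141996894), np.float64(0.22980500099361018), np.float64(0.1524798283093564)]
batten [0.4517 0.2277 0.1577] 107.69803921568626
batten [0.4511 0.2284 0.1516] 45.8235294117647
batten [0.4516 0.2283 0.1599] 60.37647058823529
[ 0.59893684 -0.0636608   0.018     ]
jig [ 0.5946 -0.0714 -0.0687] 4854.513725490196
jig [ 0.5942 -0.0719 -0.071 ] 1741.0549019607843
jig [ 0.5951 -0.0707 -0.0718] 3106.603921568627
top guard [ 0.5338 -0.1261  0.06  ]
top knob_top [ 0.5375 -0.1036  0.065 ]
side guard [ 0.5383 -0.1378  0.06  ]
side knob_top [ 0.5439 -0.1399  0.065 ]
side end_stop [ 0.6153 -0.1922  0.035 ]
```

View pics/topc.png

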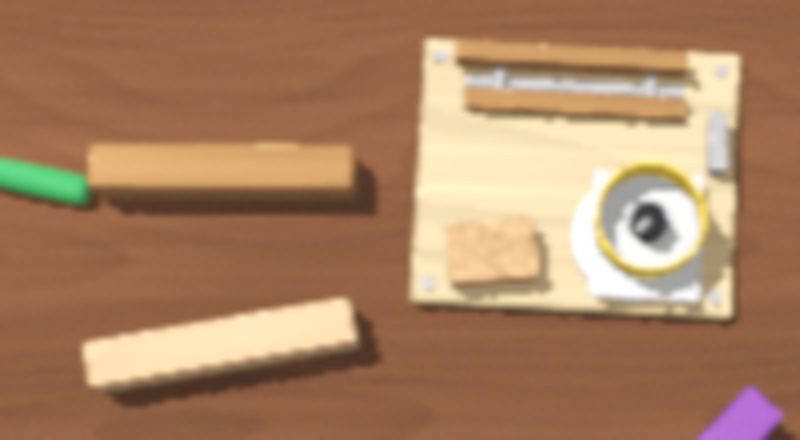

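View pics/sidec.png

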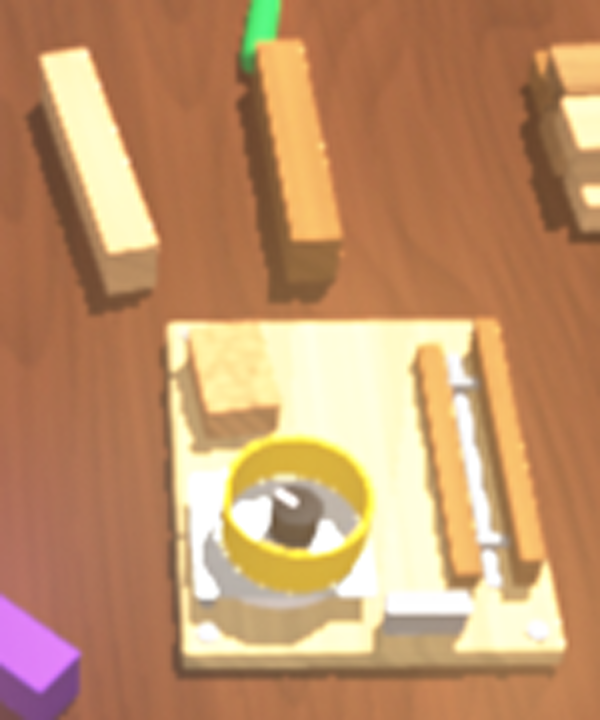

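```bash
cat >> h.py <<'E'
def plan(target,yawdir,s=None):
    """target TCP xyz; yawdir = world angle of tool y axis; tool straight down. prints needed total turn and shift"""
    s=s or manip.state(); r=rot(s['tool_rot']); M=r.as_matrix()
    y=np.array([np.cos(yawdir),np.sin(yawdir),0]); z=np.array([0,0,-1.]); T=np.c_[np.cross(y,z),y,z]
    rv=R.from_matrix(M.T@T).as_rotvec(degrees=True)
    d=np.array(target)-s['tool_pos']
    print('turn deg',rv.round(2),'shift in current tool axes mm',(M.T@d*1e3).round(1),' in final axes',(T.T@d*1e3).round(1),'yaw now',np.degrees(np.arctan2(M[1,1],M[0,1])).round(2))
E
python3 - <<'E'
from h import *
s,r=tcp(); print(r.as_matrix().round(3))
c=manip.get_calibration('wrist')
print('cam in tool',r.inv().apply(c['xyz']-s['tool_pos']).round(4)); print((r.inv()*rot(c['attitude'])).as_matrix().round(3))
for yd in (0.155,0.155+np.pi): plan([.45,.05,.3],yd)
E
```

```text
t 0.95 pos [0.2427 0.576  0.1946] z [-0. -0. -1.] y [ 0.3883  0.9215 -0.    ] F [0.1 0.4 0.9] M [ 0.    0.   -0.03] w 0.999
[[-0.922  0.388 -0.   ]
 [ 0.388  0.922 -0.   ]
 [ 0.    -0.    -1.   ]]
cam in tool [ 0.0778  0.0002 -0.1803]
[[ 0.    -0.953 -0.303]
 [ 1.     0.     0.   ]
 [-0.    -0.303  0.953]]
turn deg [-0.   -0.   58.27] shift in current tool axes mm [-395.3 -404.2 -105.4]  in final axes [-551.7  123.6 -105.4] yaw now 67.15
turn deg [   0.     -0.   -121.73] shift in current tool axes mm [-395.3 -404.2 -105.4]  in final axes [ 551.7 -123.6 -105.4] yaw now 67.15
```

Run:
```python
from h import *
c=manip.get_calibration('wrist'); c=dict(c)
def wc(t,yd):
    y=np.array([np.cos(yd),np.sin(yd),0]); z=np.array([0,0,-1.]); T=np.c_[np.cross(y,z),y,z]
    A=T@np.array([[0,-.953,-.303],[1,0,0],[0,-.303,.953]])
    q=R.from_matrix(A).as_quat(); return dict(c,xyz=np.array(t)+T@[.0778,0,-.1803],attitude=[q[3],*q[:3]])
for t in([.59,-.06,.2],[.59,-.13,.2],[.59,-.16,.15]):
    cc=wc(t,0); print(t,proj(cc,box(.595,-.071,-.06,.23,.27,.018,.018))[::2].round(0).tolist(), proj(cc,[.54,-.13,.065]).round())
for t in ([.59,-.13,.2],[.447,.257,.2]): plan(t,0)
```

```text
[0.59, -0.06, 0.2] [[192.0, 280.0], [185.0, 59.0], [362.0, 288.0], [396.0, 73.0]] [[235. 248.]]
[0.59, -0.13, 0.2] [[187.0, 231.0], [179.0, -17.0], [366.0, 241.0], [404.0, -1.0]] [[232. 188.]]
[0.59, -0.16, 0.15] [[172.0, 223.0], [156.0, -84.0], [381.0, 235.0], [432.0, -63.0]] [[222. 168.]]
turn deg [-0.   -0.   67.15] shift in current tool axes mm [-594.2 -515.7   -5.4]  in final axes [-706.   347.3   -5.4] yaw now 67.15
turn deg [-0.   -0.   67.15] shift in current tool axes mm [-312.1 -214.6   -5.4]  in final axes [-319.   204.3   -5.4] yaw now 67.15
```

```bash
python3 -m creep '[[0,0,6.7,-0.035,0,0,1],[0,0,6.7,-0.035,0,0,1],[0,0,6.7,-0.035,0,0,1],[0,0,6.7,-0.035,0,0,1],[0,0,6.7,-0.035,0,0,1],[0,0,6.7,-0.035,0,0,1],[0,0,6.7,-0.035,0,0,1],[0,0,6.7,-0.035,0,0,1],[0,0,6.7,-0.035,0,0,1],[0,0,6.7,-0.035,0,0,1]]'; python3 -c "
from h import *
plan([.59,-.09,.2],0)"
```

```text
time: 1.78
tool_pos: [0.4424, 0.3103, 0.1947]
tool_rot: [0.0, 0.708, 0.706, 0.0]
contact_force: [0.6, -0.6, -0.1]
gripper_width: 1.001
turn deg [ 0.03 -0.   -0.2 ] shift in current tool axes mm [-399.8  149.    -5.3]  in final axes [-400.3  147.6   -5.3] yaw now -0.2
```

```bash
python3 -m creep '[[0,0,0,-0.036,0.0135,0,1],[0,0,0,-0.036,0.0135,0,1],[0,0,0,-0.036,0.0135,0,1],[0,0,0,-0.036,0.0135,0,1],[0,0,0,-0.036,0.0135,0,1],[0,0,0,-0.036,0.0135,0,1],[0,0,0,-0.036,0.0135,0,1],[0,0,0,-0.036,0.0135,0,1],[0,0,0,-0.036,0.0135,0,1],[0,0,0,-0.036,0.0135,0,1],[0,0,0,-0.036,0.0135,0,1],[0,0,0,0,0,0,1],[0,0,0,0,0,0,1]]'
python3 - <<'E'
from h import *
import pickle
s,r=tcp(); c=manip.get_calibration('wrist'); im=manip.grab_frame('wrist'); cv2.imwrite('pics/w1.png',im)
o={}
for n in ["jig","guard","knob_top","end_stop","fence_mid"]:
    o[n]=manip.cut_out(n,'wrist')
    for d in o[n]: print(n,d['confidence'],d['rect'],d['pixels'].sum())
pickle.dump((c,o,s),open('w1.pkl','wb'))
E
```

```text
time: 2.87
tool_pos: [0.5914, -0.0854, 0.1943]
tool_rot: [-0.0, 0.707, 0.707, -0.0]
contact_force: [0.1, 0.7, -0.1]
gripper_width: 1.001
t 2.87 pos [ 0.5914 -0.0854  0.1943] z [-5.e-04  4.e-04 -1.e+00] y [ 1.e+00 -6.e-04 -5.e-04] F [ 0.1  0.7 -0.1] M [-0.01  0.03  0.  ] w 1.001
jig 0.83 [179.9, 34.0, 397.8, 275.0] 29779
guard 0.6 [188.2, 174.7, 285.3, 270.8] 6808
knob_top 0.66 [206.5, 164.3, 269.7, 241.8] 1610
end_stop 0.64 [278.7, 254.7, 321.9, 274.5] 778
end_stop 0.4 [185.4, 347.0, 187.3, 361.0] 55
fence_mid 0.97 [181.6, 29.7, 399.6, 274.1] 29035
```

View pics/w1.png

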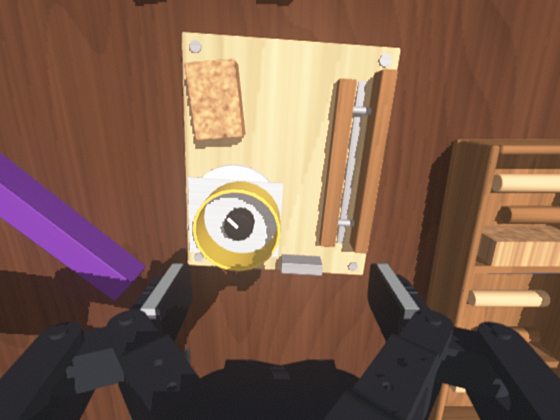

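Run:
```python
import cv2
im=cv2.imread('pics/w1.png')
cv2.imwrite('pics/w1a.png',cv2.resize(im[20:150,170:410],None,fx=3.3,fy=3.3,interpolation=cv2.INTER_CUBIC))
cv2.imwrite('pics/w1b.png',cv2.resize(im[150:285,170:410],None,fx=3.3,fy=3.3,interpolation=cv2.INTER_CUBIC))
```

```text
(no output)
```

View pics/w1a.png

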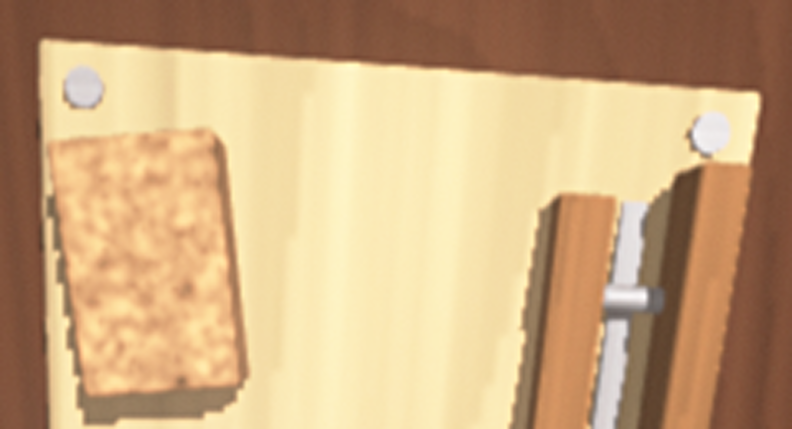

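View pics/w1b.png

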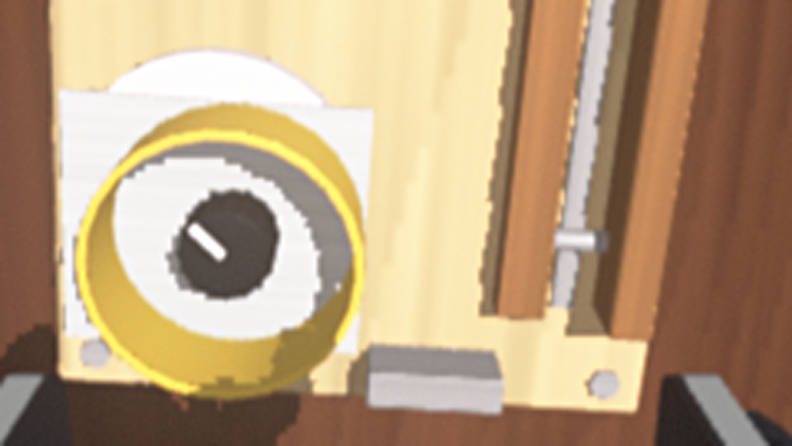

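Run:
```python
from h import *
import pickle
from scipy.optimize import least_squares
c,o,s=pickle.load(open('w1.pkl','rb'))
a=lambda x,y:[x/3.3+169.65,y/3.3+19.65]
b=lambda x,y:[x/3.3+169.65,y/3.3+149.65]
pts=[((-115,135,18),a(40,38)),((115,135,18),a(760,92)),((115,-135,18),b(637,412)),((-115,-135,18),b(60,378)),((-45,-60,77),b(220.5,263)),((-45,-60,65),b(228,242)),
((6,-110,44),b(368,372)),((56,-110,44),b(500,382))]
# stop: face looks +y at y=-110, top edge of face at z=18+26
pts=pts[:6]
L=np.array([p[0] for p in pts])/1e3; uv=np.array([p[1] for p in pts])
def W(p,l): 
    l=np.atleast_2d(l);return np.c_[p[0]+np.cos(p[2])*l[:,0]-np.sin(p[2])*l[:,1],p[1]+np.sin(p[2])*l[:,0]+np.cos(p[2])*l[:,1],l[:,2]]
f=lambda p:(proj(c,W(p,L))-uv).ravel()
r=least_squares(f,[.595,-.071,-.06],loss='soft_l1'); print(r.x.round(4)); print((f(r.x)).reshape(-1,2).round(1))
p=r.x
def loc(uv,z):
    w=back(c,uv,z)[0]; d=w[:2]-p[:2]; return np.array([np.cos(p[2])*d[0]+np.sin(p[2])*d[1],-np.sin(p[2])*d[0]+np.cos(p[2])*d[1]]).round(4)
for n,q,z in [('TL',a(40,38),.018),('TR',a(760,92),.018),('BR',b(637,412),.018),('BL',b(60,378),.018),('ring',b(220.5,263),.077),('knob',b(228,242),.065),('fence top',a(560,195),.035),('fence bot',b(499,317),.035),('stop TL',b(370,346),.044),('stop TR',b(500,352),.044),('stopB',b(368,372),.044),('sand BR',a(242,385),.048),('sandTR',a(215,130),.048)]:
    print(n,loc(q,z))
print('seat',W(p,[.024,0,.018]),'knob',W(p,[-.045,-.06,.065]))
```

```text
[ 0.5951 -0.0706 -0.0673]
[[-0.4 -0.7]
 [ 1.2 -0.6]
 [ 0.1 -0.1]
 [-0.2 -0.3]
 [ 0.2  1.4]
 [-0.6  3.7]]
TL [-0.1146  0.1344]
TR [0.1138 0.1344]
BR [ 0.1149 -0.1351]
BL [-0.1148 -0.1355]
ring [-0.0452 -0.0584]
knob [-0.0445 -0.0557]
fence top [0.0512 0.0982]
fence bot [ 0.0524 -0.09  ]
stop TL [ 0.0054 -0.1005]
stop TR [ 0.0527 -0.0997]
stopB [ 0.0054 -0.111 ]
sand BR [-0.0446  0.0348]
sandTR [-0.0548  0.1077]
seat [[ 0.61909257 -0.07224906  0.018     ]] knob [[ 0.54621173 -0.12747027  0.065     ]]
```

```bash
python3 -c "
from h import *
plan([.4469,.2576,.12],.157)"
```

```text
turn deg [ 0.01 -0.   -8.74] shift in current tool axes mm [ 340.6 -142.6   74.8]  in final axes [358.3 -89.1  74.8] yaw now 0.25
```

```bash
python3 -m creep '[[0,0,0,0.034,-0.0143,0,1],[0,0,0,0.034,-0.0143,0,1],[0,0,0,0.034,-0.0143,0,1],[0,0,0,0.034,-0.0143,0,1],[0,0,0,0.034,-0.0143,0,1],[0,0,0,0.034,-0.0143,0,1],[0,0,0,0.034,-0.0143,0,1],[0,0,0,0.034,-0.0143,0.01,1],[0,0,0,0.034,-0.0143,0.02,1],[0,0,0,0.034,-0.0143,0.02,1],[0,0,-4.4,0,0,0.02,1],[0,0,-4.4,0,0,0,1],[0,0,0,0,0,0,1]]'
python3 - <<'E'
from h import *
s,r=tcp(); c=manip.get_calibration('wrist'); im=manip.grab_frame('wrist')
plan([.4469,.2576,.022],.157)
for q in box(.4515,.228,.157,.036,.22,.044,.044)[::2]:
    u=proj(c,q)[0]; cv2.circle(im,tuple(np.round(u).astype(int)),3,(0,0,255),1)
cv2.imwrite('pics/w2.png',im)
E
```

```text
time: 4.25
tool_pos: [0.4453, 0.2564, 0.1232]
tool_rot: [-0.001, 0.648, 0.762, -0.001]
contact_force: [-0.4, 0.6, -0.7]
gripper_width: 1.002
t 4.25 pos [0.4453 0.2564 0.1232] z [-0.0028 -0.0012 -1.    ] y [ 0.9871  0.16   -0.003 ] F [-0.4  0.6 -0.7] M [-0.    0.   -0.03] w 1.002
turn deg [-0.03  0.01 -0.02] shift in current tool axes mm [  1.3   0.7 102.5]  in final axes [  1.3   0.6 102.5] yaw now 8.98
```

View pics/w2.png

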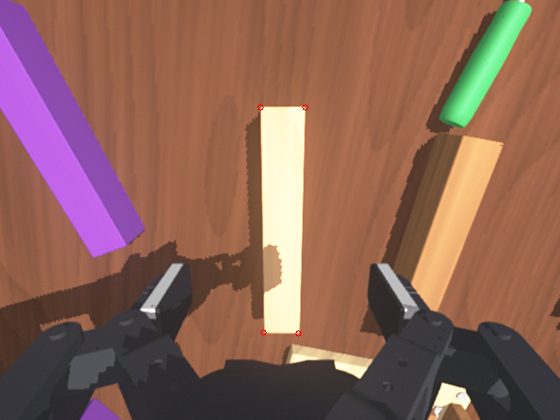

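```bash
python3 -m creep '[[0,0,0,0.0005,0.0005,0.02,1],[0,0,0,0,0,0.03,1],[0,0,0,0,0,0.025,1],[0,0,0,0,0,0.016,1],[0,0,0,0,0,0.009,1],[0,0,0,0,0,0,0.3],[0,0,0,0,0,0,0.3],[0,0,0,0,0,0,0.3],[0,0,0,0,0,0,0.3],[0,0,0,0,0,0,0.3],[0,0,0,0,0,0,0.3],[0,0,0,0,0,0,0.3]]'; python3 -c "
from h import *
tcp()"
```

```text
time: 5.3
tool_pos: [0.4483, 0.2562, 0.0255]
tool_rot: [0.0, 0.65, 0.76, 0.0]
contact_force: [0.3, -0.4, -0.2]
gripper_width: 0.297
t 5.3 pos [0.4483 0.2562 0.0255] z [ 1.e-03  4.e-04 -1.e+00] y [0.9878 0.1555 0.001 ] F [ 0.3 -0.4 -0.2] M [-0.02 -0.04  0.02] w 0.297
```

Run:
```python
from h import *
im=manip.grab_frame('wrist'); cv2.imwrite('pics/w3.png',im)
im=manip.grab_frame('side'); cv2.imwrite('pics/s3.png',cv2.resize(im[60:240,170:410],None,fx=3,fy=3))
```

```text
(no output)
```

View pics/w3.png

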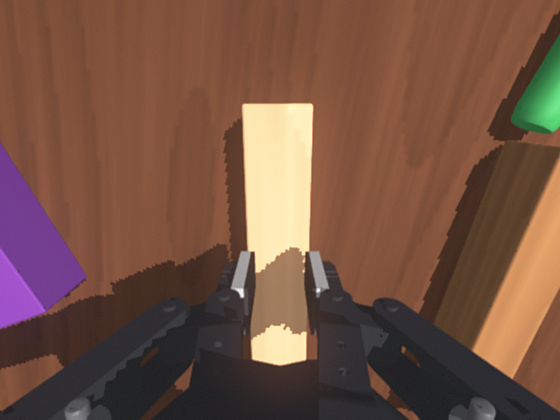

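View pics/s3.png

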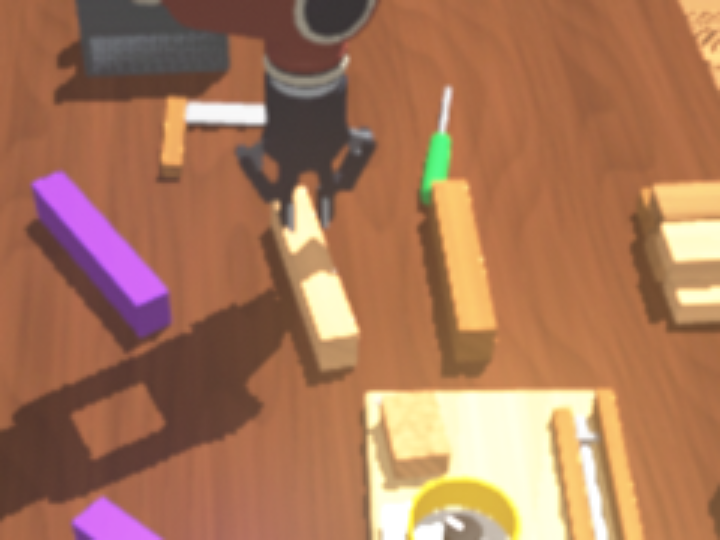

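```bash
python3 -m creep '[[0,0,0,0,0,0,0.1],[0,0,0,0,0,0,0.1],[0,0,0,0,0,0,0],[0,0,0,0,0,0,0],[0,0,0,0,0,0,0]]'; python3 -c "
from h import *
tcp()"
```

```text
time: 5.82
tool_pos: [0.4479, 0.256, 0.0248]
tool_rot: [-0.0, 0.65, 0.76, -0.0]
contact_force: [0.4, 0.4, 0.9]
gripper_width: 0.003
t 5.82 pos [0.4479 0.256  0.0248] z [-1.e-04 -1.e-04 -1.e+00] y [ 9.878e-01  1.556e-01 -1.000e-04] F [0.4 0.4 0.9] M [-0.03 -0.04 -0.  ] w 0.003
```

Run:
```python
from h import *
im=manip.grab_frame('wrist'); cv2.imwrite('pics/w4.png',im)
im=manip.grab_frame('side'); cv2.imwrite('pics/s4.png',cv2.resize(im[60:240,170:410],None,fx=3,fy=3))
```

```text
(no output)
```

View pics/w4.png

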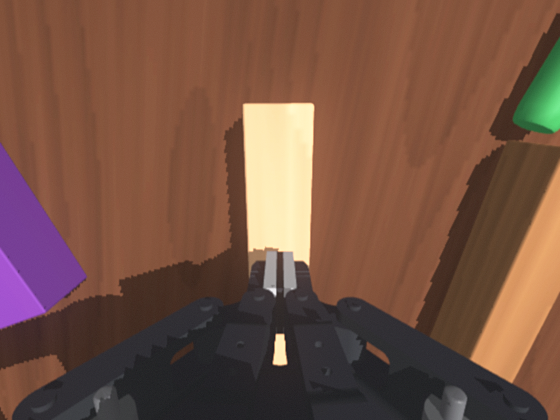

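View pics/s4.png

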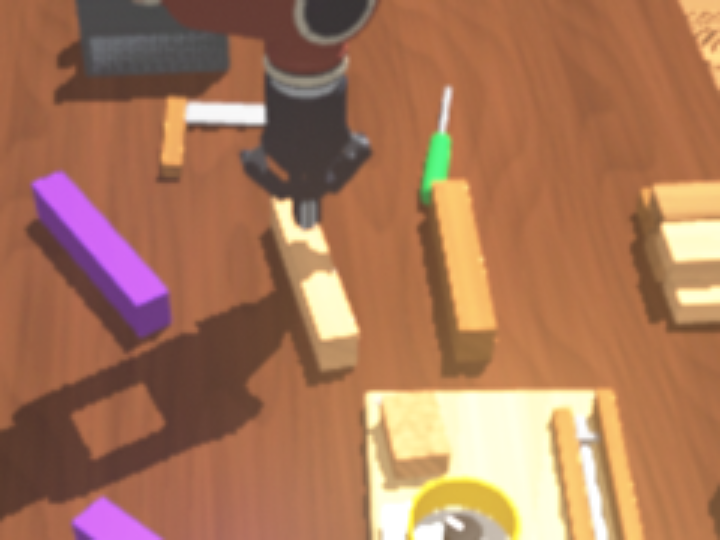

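Run:
```python
from h import *
s,r=tcp(); c=manip.get_calibration('side'); w=manip.get_calibration('wrist')
for d in (0,.01,.02,.03,.04,.05): 
    P=s['tool_pos']-d*r.apply([0,0,1]); f=P+.011*r.apply([1,0,0])
    print(d,proj(c,P).round(1),(proj(c,P)-[170,60]).round(1)*3,'wrist',proj(w,P).round(),proj(w,f).round())
print(s['joint_pos'].round(4))
im=manip.grab_frame('side'); cv2.imwrite('pics/s5.png',cv2.resize(im[100:170,230:310],None,fx=8,fy=8,interpolation=cv2.INTER_CUBIC))
im=manip.grab_frame('wrist'); cv2.imwrite('pics/w5.png',cv2.resize(im[220:400,190:370],None,fx=3.3,fy=3.3,interpolation=cv2.INTER_CUBIC))
```

```text
t 5.92 pos [0.4479 0.256  0.0248] z [-1.e-04 -0.e+00 -1.e+00] y [ 9.878e-01  1.556e-01 -1.000e-04] F [ 0.4 -0.2 -0.4] M [-0.01 -0.02 -0.06] w 0.001
0 [[271.4 144.3]] [[304.2 252.9]] wrist [[279. 238.]] [[279. 222.]]
0.01 [[271.4 141.8]] [[304.2 245.4]] wrist [[279. 245.]] [[279. 228.]]
0.02 [[271.4 139.3]] [[304.2 237.9]] wrist [[279. 252.]] [[279. 235.]]
0.03 [[271.4 136.7]] [[304.2 230.1]] wrist [[279. 260.]] [[279. 242.]]
0.04 [[271.4 134.1]] [[304.2 222.3]] wrist [[279. 269.]] [[279. 250.]]
0.05 [[271.4 131.5]] [[304.2 214.5]] wrist [[279. 280.]] [[279. 259.]]
[ 0.375  -0.0364  2.0023 -0.      1.1758  0.2188]
```

View pics/s5.png

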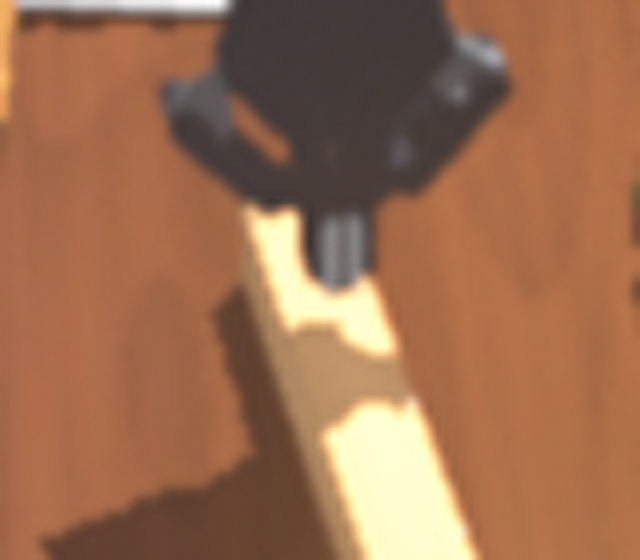

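View pics/w5.png

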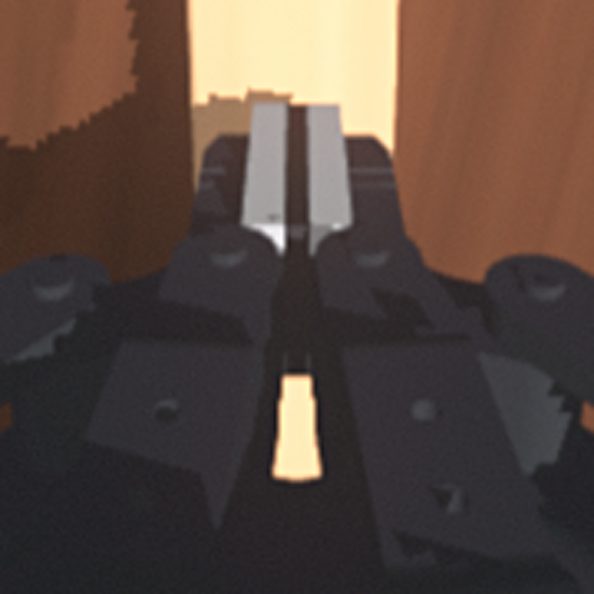

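```bash
python3 -c "
from plant import manip
print(manip.hold_point_z,[a for a in dir(manip) if a[0]!='_'])"; python3 -m creep '[[0,0,0,0,0,0.003,0],[0,0,0,0,0,0.002,0],[0,0,0,0,0,0,0]]'
```

```text
0.0187 ['IKError', 'cut_out', 'get_calibration', 'grab_frame', 'hold_point_z', 'job_done', 'state']
time: 6.27
tool_pos: [0.4474, 0.2558, 0.0191]
tool_rot: [-0.0, 0.65, 0.76, -0.001]
contact_force: [0.9, 0.7, -0.8]
gripper_width: 0.005
```

```bash
python3 -m creep '[[0,0,0,0,0,0.002,0],[0,0,0,0,0,0,0]]';python3 -m creep '[[0,0,0,0,0,0.001,0],[0,0,0,0,0,0,0]]'
```

```text
time: 6.43
tool_pos: [0.4476, 0.2559, 0.0174]
tool_rot: [-0.0, 0.65, 0.76, -0.0]
contact_force: [0.3, 0.2, -0.1]
gripper_width: -0.0
time: 6.6
tool_pos: [0.4478, 0.256, 0.0167]
tool_rot: [-0.0, 0.65, 0.76, -0.0]
contact_force: [-0.2, 0.4, -0.0]
gripper_width: -0.001
```

```bash
for i in 1 2 3 4; do python3 -m creep '[[0,0,0,0,0,0.001,0],[0,0,0,0,0,0,0]]' | grep -E 'pos|force'; done
```

```text
tool_pos: [0.4479, 0.256, 0.0158]
contact_force: [0.2, 0.2, -0.9]
tool_pos: [0.4478, 0.256, 0.0147]
contact_force: [0.4, -1.1, -0.2]
tool_pos: [0.4478, 0.256, 0.0137]
contact_force: [-0.1, -0.5, 0.2]
tool_pos: [0.4478, 0.256, 0.0127]
contact_force: [0.1, 0.2, -0.2]
```

```bash
python3 -m creep '[[0,0,0,0,0,0.001,0],[0,0,0,0,0,0,0]]' | grep -E 'pos|force'; python3 -m creep '[[0,0,0,0,0,0.001,0],[0,0,0,0,0,0,0]]' | grep -E 'pos|force'; python3 -m creep '[[0,0,0,0,0,0.001,0],[0,0,0,0,0,0,0]]' | grep -E 'pos|force'
```

```text
tool_pos: [0.4478, 0.256, 0.0117]
contact_force: [0.2, -0.8, -0.9]
tool_pos: [0.4478, 0.256, 0.0107]
contact_force: [-0.2, 0.1, -0.7]
tool_pos: [0.4478, 0.256, 0.0097]
contact_force: [0.3, 0.4, 0.8]
```

Run:
```python
from h import *
im=manip.grab_frame('side'); cv2.imwrite('pics/s6.png',cv2.resize(im[100:170,230:310],None,fx=8,fy=8,interpolation=cv2.INTER_CUBIC))
im=manip.grab_frame('wrist'); cv2.imwrite('pics/w6.png',im)
```

View pics/s6.png

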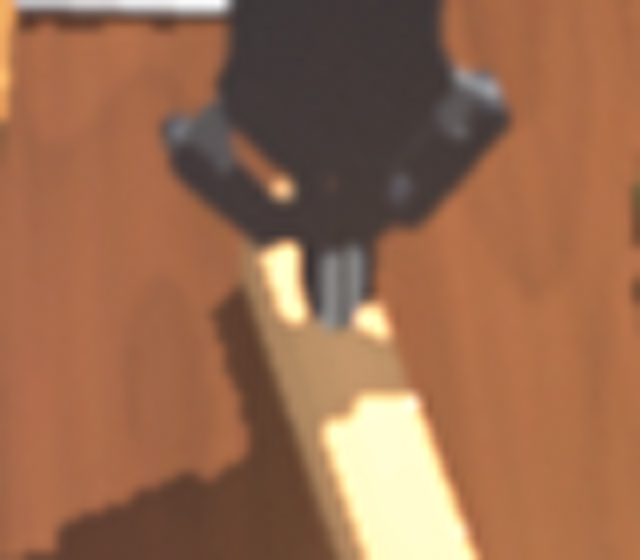

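View pics/w6.png

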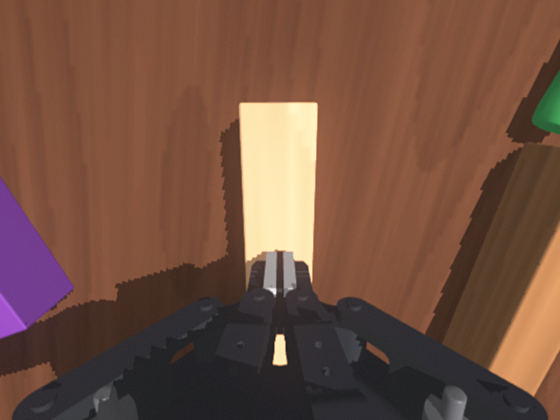

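```bash
python3 -m creep '[[0,0,0,0,0,0.002,0],[0,0,0,0,0,0,0]]' | grep -E 'pos|force'; python3 -m creep '[[0,0,0,0,0,0.001,0],[0,0,0,0,0,0,0]]' | grep -E 'pos|force'; python3 -m creep '[[0,0,0,0,0,0.001,0],[0,0,0,0,0,0,0]]' | grep -E 'pos|force'; python3 -m creep '[[0,0,0,0,0,0.001,0],[0,0,0,0,0,0,0]]' | grep -E 'pos|force'
```

```text
tool_pos: [0.4477, 0.2559, 0.0075]
contact_force: [-0.6, 0.0, -0.0]
tool_pos: [0.448, 0.256, 0.0073]
contact_force: [-1.7, -0.7, 3.8]
tool_pos: [0.4482, 0.2561, 0.0074]
contact_force: [-4.5, -2.9, 10.0]
tool_pos: [0.4485, 0.2562, 0.0074]
contact_force: [-6.7, -3.3, 16.3]
```

```bash
python3 -m creep '[[0,0,0,0,0,-0.01,0],[0,0,0,0,0,-0.01,0.5],[0,0,0,0,0,0,1],[0,0,0,0,0,0,1],[0,0,0,0,0,0,1],[0,0,0,0,0,0,1],[0,0,0,0,0,0,1],[0,0,0,0,0,0,1],[0,0,0,0,0,0,1],[0,0,0,0,0,0,1],[0,0,0,0,0,0,1]]'
python3 - <<'E'
from h import *
tcp();im=manip.grab_frame('wrist'); cv2.imwrite('pics/w7.png',im)
E
```

```text
time: 9.45
tool_pos: [0.4478, 0.256, 0.0248]
tool_rot: [-0.0, 0.65, 0.76, -0.0]
contact_force: [-0.3, 0.0, 0.4]
gripper_width: 0.999
t 9.45 pos [0.4478 0.256  0.0248] z [-2.e-04 -1.e-04 -1.e+00] y [ 9.878e-01  1.556e-01 -2.000e-04] F [-0.3  0.   0.4] M [-0.01  0.   -0.  ] w 0.999
```

View pics/w7.png

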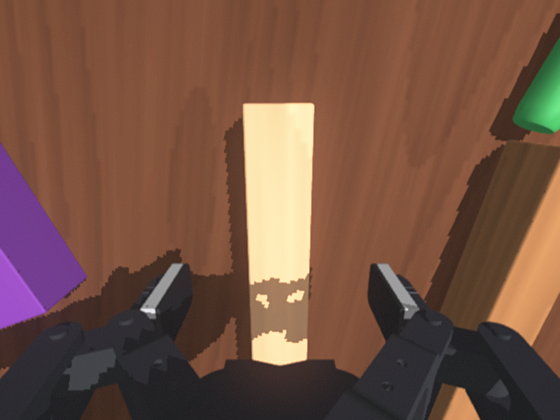

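```bash
python3 -m creep '[[0,0,0,0,0,0.015,1],[0,0,0,0,0,0.015,1],[0,0,0,0,0,0.008,1],[0,0,0,0,0,0.003,1],[0,0,0,0,0,0,1]]'|grep -E 'pos|force'; python3 -m creep '[[0,0,0,0,0,0,0],[0,0,0,0,0,0,0],[0,0,0,0,0,0,0],[0,0,0,0,0,0,0],[0,0,0,0,0,0,0],[0,0,0,0,0,0,0],[0,0,0,0,0,0,0],[0,0,0,0,0,0,0]]'
python3 - <<'E'
from h import *
tcp();im=manip.grab_frame('wrist'); cv2.imwrite('pics/w8.png',im)
E
```

```text
tool_pos: [0.4471, 0.2557, -0.017]
contact_force: [0.3, 0.5, 0.7]
time: 10.58
tool_pos: [0.4487, 0.2564, -0.0152]
tool_rot: [0.0, 0.65, 0.76, 0.001]
contact_force: [-0.3, -0.9, 5.8]
gripper_width: 0.408
t 10.58 pos [ 0.4487  0.2564 -0.0152] z [ 1.6e-03  7.0e-04 -1.0e+00] y [0.9878 0.1556 0.0017] F [-0.3 -0.9  5.8] M [0.04 0.07 0.02] w 0.408
```

View pics/w8.png

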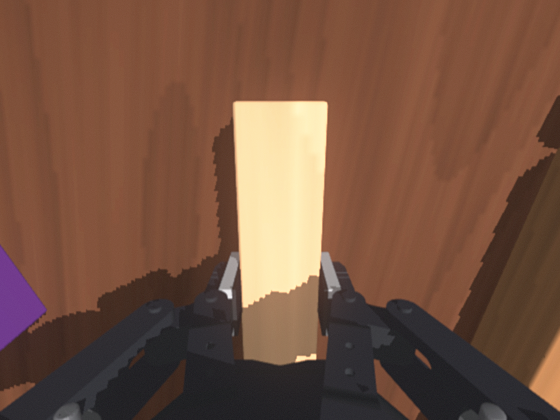

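```bash
python3 -m creep '[[0,0,0,0,0,-0.005,0],[0,0,0,0,0,-0.015,0],[0,0,0,0,0,-0.025,0],[0,0,0,0,0,-0.03,0],[0,0,0,0,0,-0.025,0],[0,0,0,0,0,-0.015,0],[0,0,0,0,0,0,0]]'; python3 -c "
from h import *
tcp();plan([.6251,-.019,.10],-.0673)"
```

```text
time: 11.22
tool_pos: [0.4499, 0.2569, 0.1025]
tool_rot: [0.001, 0.65, 0.76, 0.003]
contact_force: [-0.2, -0.4, -1.5]
gripper_width: 0.406
t 11.22 pos [0.4499 0.2569 0.1025] z [ 0.0057  0.0022 -1.    ] y [0.9878 0.1556 0.006 ] F [-0.2 -0.4 -1.5] M [ 0.1  -0.05 -0.  ] w 0.406
turn deg [ 0.33 -0.11 12.81] shift in current tool axes mm [-299.8  130.1    2.9]  in final axes [-263.4  193.4    2.5] yaw now 8.95
```

```bash
python3 -m creep '[[0,0,3,-0.01,0.004,0,0],[0,0,5,-0.02,0.01,0,0],[0,0,4.8,-0.024,0.016,0,0],[0,0,0,-0.026,0.019,0,0],[0,0,0,-0.026,0.02,0,0],[0,0,0,-0.026,0.02,0,0],[0,0,0,-0.026,0.02,0,0],[0,0,0,-0.026,0.02,0,0],[0,0,0,-0.026,0.02,0,0],[0,0,0,-0.022,0.02,0,0],[0,0,0,-0.014,0.011,0,0],[0,0,0,-0.007,0.005,0,0],[0,0,0,0,0,0,0],[0,0,0,0,0,0,0],[0,0,0,0,0,0,0]]'
python3 - <<'E'
from h import *
tcp();plan([.6251,-.019,.10],-.0673);im=manip.grab_frame('wrist'); cv2.imwrite('pics/w9.png',im);im=manip.grab_frame('side'); cv2.imwrite('pics/s9.png',cv2.resize(im[110:290,250:420],None,fx=3.3,fy=3.3,interpolation=cv2.INTER_CUBIC))
im=manip.grab_frame('top'); cv2.imwrite('pics/t9.png',cv2.resize(im[110:230,180:340],None,fx=5,fy=5,interpolation=cv2.INTER_CUBIC))
E
```

```text
time: 12.47
tool_pos: [0.622, -0.0034, 0.0982]
tool_rot: [-0.001, 0.73, 0.683, -0.0]
contact_force: [0.1, 0.2, -1.5]
gripper_width: 0.409
t 12.47 pos [ 0.622  -0.0034  0.0982] z [-1.6e-03  7.0e-04 -1.0e+00] y [ 0.9978 -0.0659 -0.0017] F [ 0.1  0.2 -1.5] M [ 0.02  0.02 -0.02] w 0.409
turn deg [-0.1  -0.04  0.08] shift in current tool axes mm [-15.4   4.1  -1.8]  in final axes [-15.4   4.2  -1.8] yaw now -3.78
```

View pics/w9.png

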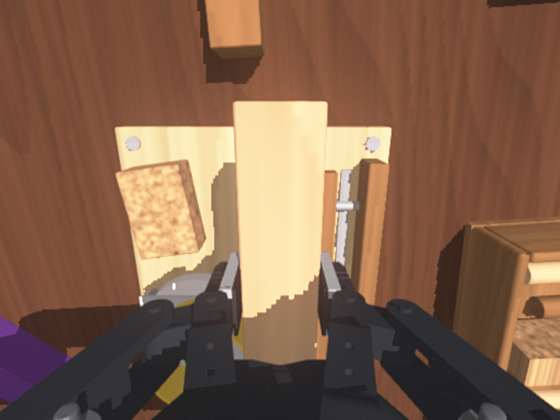

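View pics/s9.png

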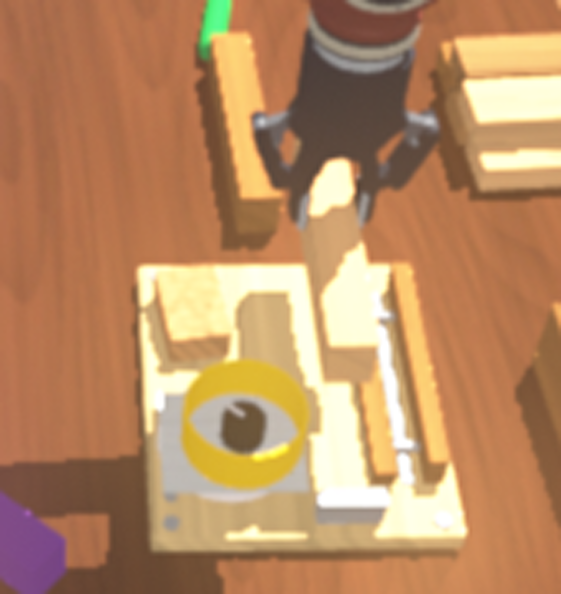

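View pics/t9.png

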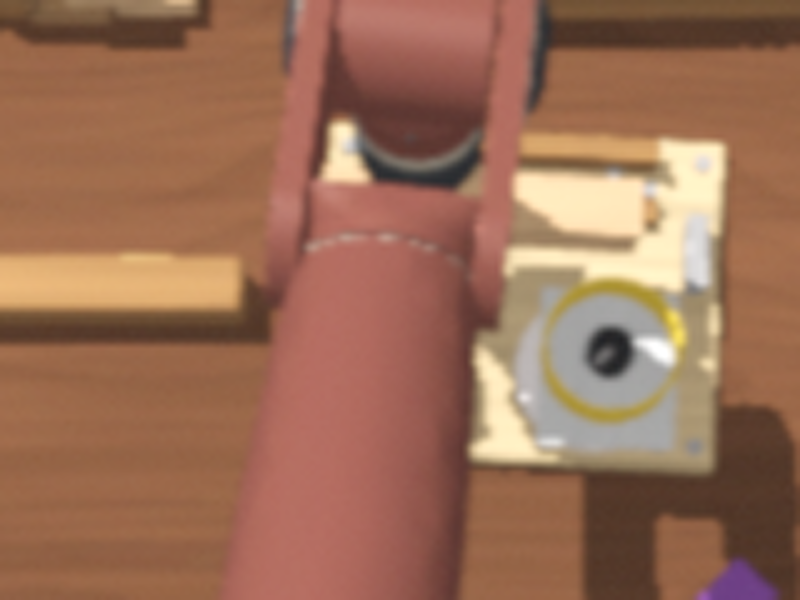

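Run:
```python
from h import *
s,r=tcp(); c=manip.get_calibration('wrist')
zt=s['tool_pos'][2]+.0152+.044
for uv in([233.5,102],[327,102],[241,300],[321,300]):
    w=back(c,uv,zt)[0]; print('tool frame',(r.inv().apply(w-s['tool_pos'])*1e3).round(1))
p=[.5951,-.0706,-.0673]
print([proj(c,[p[0]+np.cos(p[2])*a-np.sin(p[2])*b,p[1]+np.sin(p[2])*a+np.cos(p[2])*b,.018]).round(1)[0] for a,b in((-.115,.135),(.115,.135))])
```

```text
t 12.62 pos [ 0.6225 -0.0035  0.0989] z [-2.e-04  2.e-04 -1.e+00] y [ 9.978e-01 -6.560e-02 -2.000e-04] F [ 0.1 -0.3 -2.2] M [ 0.04 -0.01 -0.03] w 0.407
tool frame [ 81.1 -17.3 -59.2]
tool frame [ 81.1  17.8 -59.2]
tool frame [ -5.2 -17.8 -59.2]
tool frame [ -5.1  19.1 -59.2]
[array([113.3, 125.3]), array([391.2, 125.8])]
```

Run:
```python
import cv2
im=cv2.imread('pics/w9.png')
cv2.imwrite('pics/w9a.png',cv2.resize(im[110:190,100:400],None,fx=2.6,fy=2.6,interpolation=cv2.INTER_CUBIC))
```

```text
(no output)
```

View pics/w9a.png

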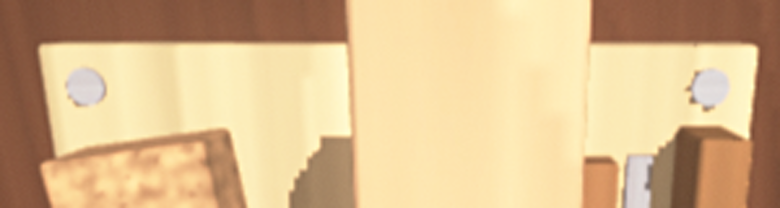

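```bash
python3 -m creep '[[0,0,0,-0.005,0.001,0,0],[0,0,0,-0.006,0.0013,0,0],[0,0,0,-0.0044,0.001,0,0],[0,0,0,0,0,0,0],[0,0,0,0,0,0,0]]'
python3 - <<'E'
from h import *
tcp();plan([.6256,-.019,.05],-.0673);plan([.6256,-.019,.05],-.0673)
E
```

```text
time: 13.03
tool_pos: [0.6254, -0.0208, 0.099]
tool_rot: [-0.0, 0.731, 0.683, 0.0]
contact_force: [-1.4, -0.7, -2.9]
gripper_width: 0.407
t 13.03 pos [ 0.6254 -0.0208  0.099 ] z [ 1.e-04  1.e-04 -1.e+00] y [ 9.977e-01 -6.800e-02  1.000e-04] F [-1.4 -0.7 -2.9] M [ 0.1   0.02 -0.01] w 0.407
turn deg [ 0.   -0.01 -0.04] shift in current tool axes mm [ 1.8  0.  49. ]  in final axes [ 1.8  0.  49. ] yaw now -3.9
turn deg [ 0.   -0.01 -0.04] shift in current tool axes mm [ 1.8  0.  49. ]  in final axes [ 1.8  0.  49. ] yaw now -3.9
```

```bash
python3 -m creep '[[0,0,0,0.001,0,0.01,0],[0,0,0,0,0,0.014,0],[0,0,0,0,0,0.014,0],[0,0,0,0,0,0.006,0],[0,0,0,0,0,0.003,0],[0,0,0,0,0,0,0]]';  python3 -m creep '[[0,0,0,0,0,0.005,0],[0,0,0,0,0,0.005,0],[0,0,0,0,0,0.003,0],[0,0,0,0,0,0,0]]'
python3 - <<'E'
from h import *
tcp();plan([.6256,-.019,.05],-.0673);im=manip.grab_frame('wrist'); cv2.imwrite('pics/w10.png',im);im=manip.grab_frame('side'); cv2.imwrite('pics/s10.png',cv2.resize(im[170:290,270:400],None,fx=5,fy=5,interpolation=cv2.INTER_CUBIC))
E
```

```text
time: 13.53
tool_pos: [0.6241, -0.0191, 0.0497]
tool_rot: [-0.001, 0.73, 0.683, -0.001]
contact_force: [-0.4, 0.6, -2.5]
gripper_width: 0.404
time: 13.87
tool_pos: [0.6249, -0.0193, 0.0381]
tool_rot: [-0.0, 0.73, 0.683, -0.0]
contact_force: [-0.3, 0.7, -2.1]
gripper_width: 0.406
t 13.87 pos [ 0.6249 -0.0193  0.0381] z [-1.2e-03  2.0e-04 -1.0e+00] y [ 0.9977 -0.0672 -0.0012] F [-0.3  0.7 -2.1] M [0.09 0.05 0.01] w 0.406
turn deg [-0.07 -0.01  0.  ] shift in current tool axes mm [  0.3   0.6 -11.9]  in final axes [  0.3   0.6 -11.9] yaw now -3.85
```

View pics/s10.png

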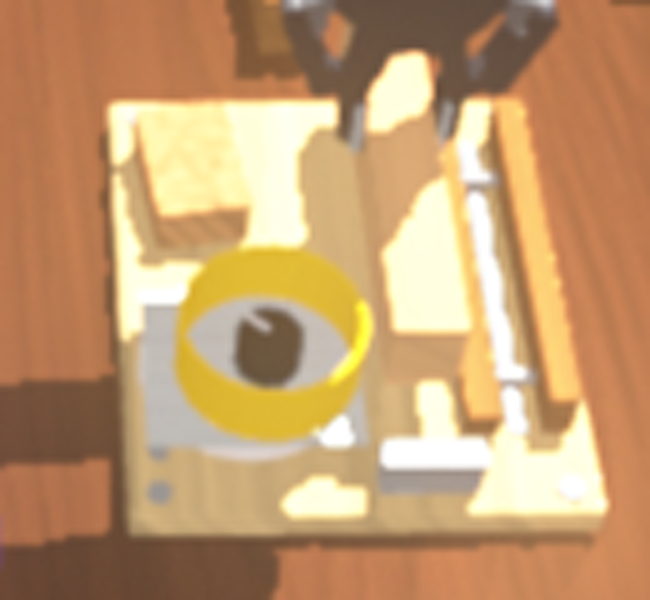

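View pics/w10.png

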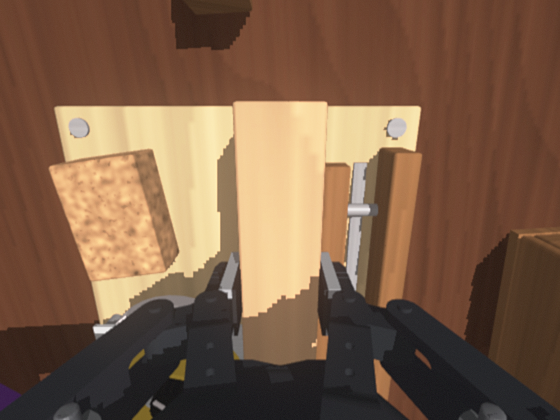

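```bash
python3 -m creep '[[0,0,0,0,0.0005,0.005,0],[0,0,0,0,0,0.005,0],[0,0,0,0,0,0.004,0],[0,0,0,0,0,0,0]]'; python3 -m creep '[[0,0,0,0,0,0.004,0],[0,0,0,0,0,0.004,0],[0,0,0,0,0,0.004,0],[0,0,0,0,0,0,0]]';python3 -c "
from h import *
tcp();plan([.6256,-.019,.003],-.0673)"
```

```text
time: 14.3
tool_pos: [0.6248, -0.0192, 0.0233]
tool_rot: [-0.001, 0.73, 0.683, -0.001]
contact_force: [-1.6, -0.4, -2.0]
gripper_width: 0.403
time: 14.63
tool_pos: [0.625, -0.0193, 0.0116]
tool_rot: [-0.001, 0.73, 0.683, -0.001]
contact_force: [-0.2, 0.0, -2.3]
gripper_width: 0.406
t 14.63 pos [ 0.625  -0.0193  0.0116] z [-2.e-03  3.e-04 -1.e+00] y [ 0.9977 -0.0672 -0.002 ] F [-0.2  0.  -2.3] M [ 0.06 -0.    0.01] w 0.406
turn deg [-0.12 -0.01  0.  ] shift in current tool axes mm [0.3 0.6 8.6]  in final axes [0.3 0.5 8.6] yaw now -3.85
```

```bash
python3 -m creep '[[0,0,0,0,0,0.003,0],[0,0,0,0,0,0.003,0],[0,0,0,0,0,0,0]]'; python3 -m creep '[[0,0,0,0,0,0.001,0],[0,0,0,0,0,0,0]]'; python3 -m creep '[[0,0,0,0,0,0.001,0],[0,0,0,0,0,0,0]]'
```

```text
time: 14.88
tool_pos: [0.6255, -0.0193, 0.0061]
tool_rot: [-0.0, 0.73, 0.683, -0.0]
contact_force: [-0.1, 0.4, -2.8]
gripper_width: 0.405
time: 15.05
tool_pos: [0.6259, -0.0194, 0.0058]
tool_rot: [-0.0, 0.73, 0.683, -0.0]
contact_force: [0.6, -0.2, -2.4]
gripper_width: 0.41
time: 15.22
tool_pos: [0.626, -0.0194, 0.0049]
tool_rot: [0.0, 0.73, 0.683, 0.0]
contact_force: [-0.1, -0.7, -3.1]
gripper_width: 0.406
```

```bash
python3 -m creep '[[0,0,0,0,0,0.001,0],[0,0,0,0,0,0,0]]'; python3 -m creep '[[0,0,0,0,0,0.001,0],[0,0,0,0,0,0,0]]'
```

```text
time: 15.38
tool_pos: [0.6259, -0.0194, 0.0038]
tool_rot: [-0.0, 0.73, 0.683, -0.0]
contact_force: [0.0, 0.3, -2.5]
gripper_width: 0.41
time: 15.55
tool_pos: [0.6261, -0.0194, 0.003]
tool_rot: [0.0, 0.73, 0.683, 0.0]
contact_force: [-0.1, -0.3, -2.2]
gripper_width: 0.409
```

```bash
python3 -m creep '[[0,0,0,0,0,0.001,0],[0,0,0,0,0,0,0]]'; python3 -m creep '[[0,0,0,0,0,0.001,0],[0,0,0,0,0,0,0]]'
```

```text
time: 15.72
tool_pos: [0.6261, -0.0194, 0.0029]
tool_rot: [0.0, 0.73, 0.683, -0.0]
contact_force: [-3.7, 0.5, 3.6]
gripper_width: 0.406
time: 15.88
tool_pos: [0.6261, -0.0194, 0.0029]
tool_rot: [-0.0, 0.73, 0.683, -0.0]
contact_force: [-6.2, 1.1, 8.9]
gripper_width: 0.406
```

```bash
python3 -m creep '[[0,0,0,0,0,-0.0015,0],[0,0,0,-0.001,0,0,0],[0,0,0,-0.002,0,0,0],[0,0,0,-0.002,0,0,0],[0,0,0,-0.002,0,0,0],[0,0,0,-0.002,0,0,0],[0,0,0,0,0,0,0]]'; python3 -m creep '[[0,0,0,-0.002,0,0,0],[0,0,0,-0.002,0,0,0],[0,0,0,-0.002,0,0,0],[0,0,0,-0.002,0,0,0],[0,0,0,-0.001,0,0,0],[0,0,0,0,0,0,0]]'; python3 -c "
from h import *
tcp();plan([.6256-.0223*.0673,-.019-.0228,.003],-.0673)"
```

```text
time: 16.47
tool_pos: [0.6259, -0.0286, 0.0029]
tool_rot: [0.0, 0.731, 0.683, 0.0]
contact_force: [0.2, 3.9, 4.5]
gripper_width: 0.405
time: 16.97
tool_pos: [0.6252, -0.0375, 0.0029]
tool_rot: [0.0, 0.73, 0.683, 0.0]
contact_force: [0.5, 4.4, 4.9]
gripper_width: 0.407
t 16.97 pos [ 0.6252 -0.0375  0.0029] z [ 9.e-04  2.e-04 -1.e+00] y [ 9.977e-01 -6.720e-02  9.000e-04] F [0.5 4.4 4.9] M [ 0.7  -0.04  0.04] w 0.407
turn deg [ 0.05 -0.01  0.  ] shift in current tool axes mm [-4.4 -0.8 -0.1]  in final axes [-4.4 -0.8 -0.1] yaw now -3.86
```

```bash
python3 -m creep '[[0,0,0,-0.001,0,0,0],[0,0,0,-0.001,0,0,0],[0,0,0,0,0,0,0]]'|grep -E 'pos|for'; python3 -m creep '[[0,0,0,-0.001,0,0,0],[0,0,0,0,0,0,0]]'|grep -E 'pos|for'
```

```text
tool_pos: [0.625, -0.0393, 0.0029]
contact_force: [-0.4, 4.1, 4.4]
tool_pos: [0.625, -0.0403, 0.0029]
contact_force: [1.0, 5.0, 4.8]
```

```bash
python3 -m creep '[[0,0,0,-0.0005,0,0,0],[0,0,0,0,0,0,0]]'|grep -E 'pos|for'; python3 -m creep '[[0,0,0,-0.0005,0,0,0],[0,0,0,0,0,0,0]]'|grep -E 'pos|for'
```

```text
tool_pos: [0.6249, -0.0407, 0.0029]
contact_force: [-0.1, 5.1, 4.8]
tool_pos: [0.6249, -0.0412, 0.0029]
contact_force: [1.2, 4.6, 5.4]
```

```bash
python3 -m creep '[[0,0,0,-0.0005,0,0,0],[0,0,0,0,0,0,0]]'|grep -E 'pos|for'; python3 -m creep '[[0,0,0,-0.0005,0,0,0],[0,0,0,0,0,0,0]]'|grep -E 'pos|for'; python3 -m creep '[[0,0,0,-0.0005,0,0,0],[0,0,0,0,0,0,0]]'|grep -E 'pos|for'
```

```text
tool_pos: [0.6248, -0.0417, 0.0028]
contact_force: [0.3, 5.2, 4.7]
tool_pos: [0.6248, -0.0422, 0.0029]
contact_force: [-0.3, 5.2, 6.0]
tool_pos: [0.6248, -0.0427, 0.0029]
contact_force: [0.9, 5.2, 4.3]
```

```bash
python3 -m creep '[[0,0,0,-0.0005,0,0,0],[0,0,0,0,0,0,0]]'|grep -E 'pos|for'; python3 -m creep '[[0,0,0,-0.0005,0,0,0],[0,0,0,0,0,0,0]]'|grep -E 'pos|for'; python3 -m creep '[[0,0,0,-0.0005,0,0,0],[0,0,0,0,0,0,0]]'|grep -E 'pos|for'
```

```text
tool_pos: [0.6248, -0.0432, 0.0029]
contact_force: [0.6, 4.9, 5.2]
tool_pos: [0.6247, -0.0437, 0.0029]
contact_force: [0.0, 4.3, 5.3]
tool_pos: [0.6247, -0.0442, 0.0029]
contact_force: [0.0, 4.6, 5.9]
```

Run:
```python
from h import *
s,r=tcp();im=manip.grab_frame('wrist'); c=manip.get_calibration('wrist');cv2.imwrite('pics/w11.png',im);im=manip.grab_frame('side'); cv2.imwrite('pics/s11.png',cv2.resize(im[200:290,300:400],None,fx=6,fy=6,interpolation=cv2.INTER_CUBIC))
p=[.5951,-.0706,-.0673]
d=s['tool_pos'][:2]-p[:2]; print('tcp in jig',np.cos(p[2])*d[0]+np.sin(p[2])*d[1],-np.sin(p[2])*d[0]+np.cos(p[2])*d[1])
```

```text
t 18.72 pos [ 0.6247 -0.0442  0.0029] z [ 9.e-04  5.e-04 -1.e+00] y [ 9.977e-01 -6.710e-02  8.000e-04] F [0.  4.6 5.9] M [ 0.83 -0.02 -0.05] w 0.409
tcp in jig 0.027737351962016207 0.028356952894744245
```

View pics/s11.png

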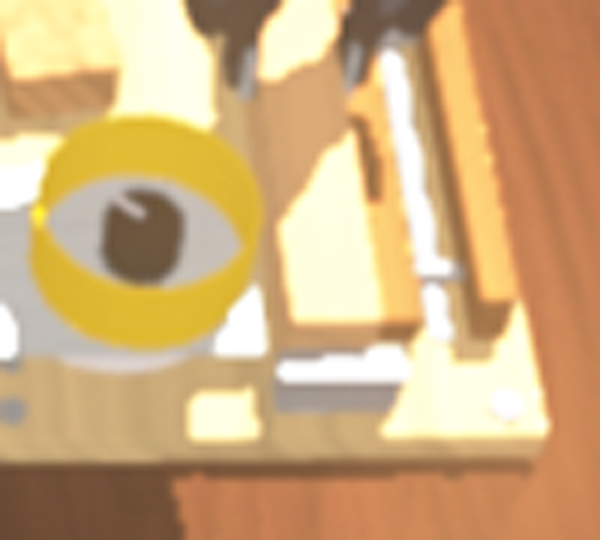

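View pics/w11.png

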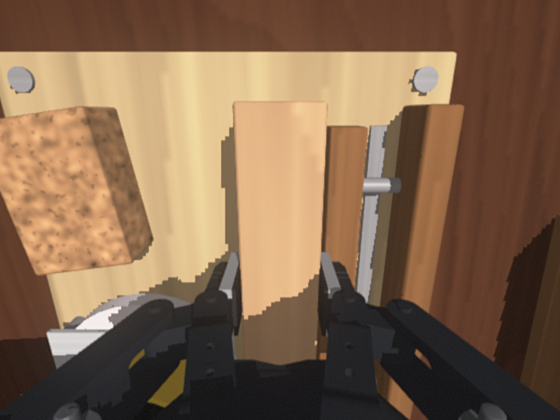

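```bash
python3 -m creep '[[0,0,0,-0.0005,0,0,0],[0,0,0,0,0,0,0]]'|grep -E 'pos|for'; python3 -m creep '[[0,0,0,-0.0005,0,0,0],[0,0,0,0,0,0,0]]'|grep -E 'pos|for'; python3 -m creep '[[0,0,0,-0.0005,0,0,0],[0,0,0,0,0,0,0]]'|grep -E 'pos|for'
```

```text
tool_pos: [0.6247, -0.0446, 0.0029]
contact_force: [0.9, 5.7, 5.5]
tool_pos: [0.6246, -0.0449, 0.0029]
contact_force: [0.1, 6.0, 4.4]
tool_pos: [0.6246, -0.0448, 0.0029]
contact_force: [0.7, 7.3, 5.7]
```

```bash
python3 -m creep '[[0,0,0,-0.0005,0,0,0],[0,0,0,0,0,0,0]]'|grep -E 'pos|for'
```

```text
tool_pos: [0.6246, -0.0448, 0.0029]
contact_force: [0.7, 9.5, 6.9]
```

```bash
python3 -m creep '[[0,0,0,-0.0005,0,0,0],[0,0,0,0,0,0,0]]'|grep -E 'pos|for'
```

```text
tool_pos: [0.6247, -0.0448, 0.0029]
contact_force: [0.2, 11.0, 5.3]
```

```bash
python3 -m creep '[[0,0,0,0,0,0,0.55],[0,0,0,0,0,0,0.55],[0,0,0,0,0,0,0.55],[0,0,0,0,0,0,0.55],[0,0,0,0,0,-0.01,0.55],[0,0,0,0,0,-0.02,0.55],[0,0,0,0,0,-0.03,0.55],[0,0,0,0,0,-0.03,0.55],[0,0,0,0,0,-0.03,0.55],[0,0,0,0,0,-0.02,0.55],[0,0,0,0,0,0,0.55],[0,0,0,0,0,0,0.55]]'
python3 - <<'E'
from h import *
tcp();im=manip.grab_frame('wrist');cv2.imwrite('pics/w12.png',im);im=manip.grab_frame('side'); cv2.imwrite('pics/s12.png',cv2.resize(im[180:290,280:400],None,fx=5,fy=5,interpolation=cv2.INTER_CUBIC))
E
```

```text
time: 20.65
tool_pos: [0.6252, -0.0474, 0.1447]
tool_rot: [0.002, 0.731, 0.683, 0.001]
contact_force: [0.3, 0.3, -0.7]
gripper_width: 0.549
t 20.65 pos [ 0.6252 -0.0474  0.1447] z [ 0.0039 -0.0011 -1.    ] y [ 0.9977 -0.0674  0.004 ] F [ 0.3  0.3 -0.7] M [-0.01  0.08 -0.  ] w 0.549
```

View pics/s12.png

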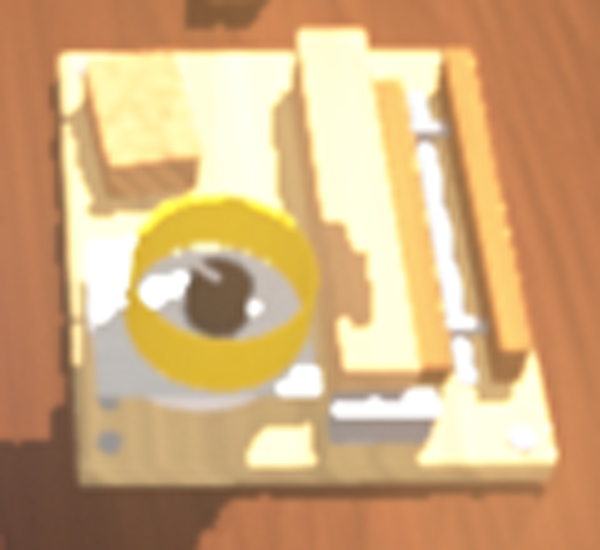

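View pics/w12.png

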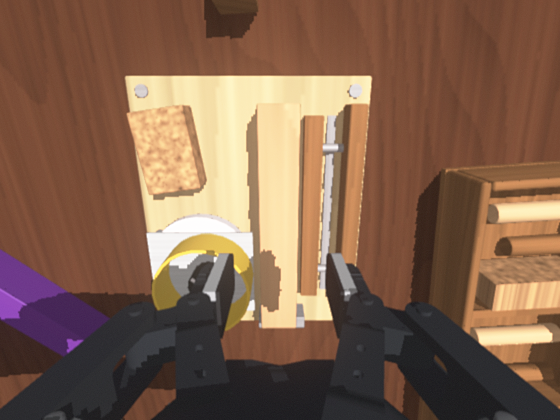

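```bash
python3 -c "
from h import *
plan([.5465,-.105,.145],-.0673)"
```

```text
turn deg [-0.13 -0.   -0.  ] shift in current tool axes mm [-63.2 -72.6  -3.8]  in final axes [-63.2 -72.6  -4. ] yaw now -3.86
```

```bash
python3 -m creep '[[0,0,0,-0.01,-0.012,0,0.5],[0,0,0,-0.022,-0.025,0,0.5],[0,0,0,-0.02,-0.023,0,0.5],[0,0,0,-0.01,-0.012,0,0.5],[0,0,0,0,0,0,0.5],[0,0,0,0,0,0,0.5],[0,0,0,0,0,0,0.5]]'
python3 - <<'E'
from h import *
import pickle
s,r=tcp();c=manip.get_calibration('wrist');im=manip.grab_frame('wrist');pickle.dump((c,s),open('w13.pkl','wb'));
cv2.imwrite('pics/w13.png',im)
cv2.imwrite('pics/w13a.png',cv2.resize(im[110:320,170:400],None,fx=2.8,fy=2.8,interpolation=cv2.INTER_CUBIC))
E
```

```text
time: 21.33
tool_pos: [0.5479, -0.1034, 0.1412]
tool_rot: [-0.001, 0.73, 0.683, -0.0]
contact_force: [-0.2, 0.6, 0.8]
gripper_width: 0.499
t 21.33 pos [ 0.5479 -0.1034  0.1412] z [-1.6e-03  8.0e-04 -1.0e+00] y [ 0.9977 -0.0671 -0.0016] F [-0.2  0.6  0.8] M [ 0.02 -0.04  0.02] w 0.499
```

View pics/w13a.png

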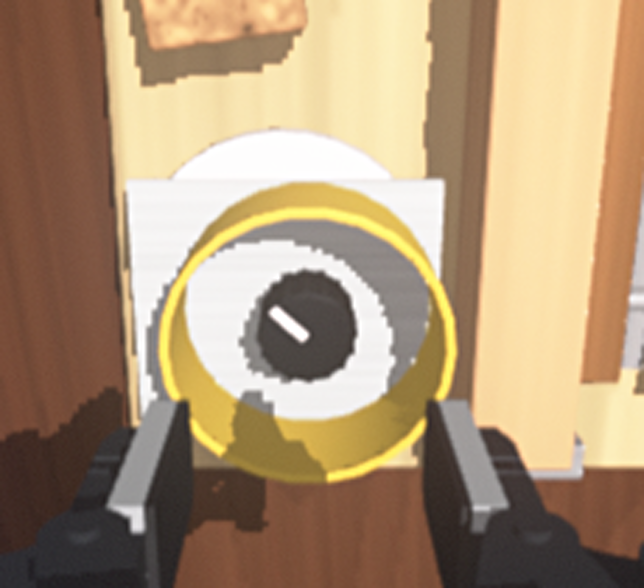

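Run:
```python
from h import *
import pickle
from scipy.optimize import least_squares
c,s=pickle.load(open('w13.pkl','rb')); r=rot(s['tool_rot'])
a=np.linspace(0,2*np.pi,181)
def ext(x,y,rad,z):
    uv=proj(c,np.c_[x+rad*np.cos(a),y+rad*np.sin(a),z+0*a]); return np.r_[uv.min(0),uv.max(0)]
f=lambda u,v:(u/2.8+169.68,v/2.8+109.68)
obs=np.r_[f(160,206),f(457,483)]
q=least_squares(lambda p:ext(p[0],p[1],.046,.077)-obs,[.546,-.127]); print('ring',q.x.round(4),q.fun.round(1))
obs=np.r_[f(261,283),f(356,381)]
q2=least_squares(lambda p:ext(p[0],p[1],.016,.065)-obs,[.546,-.127]); print('knob',q2.x.round(4),q2.fun.round(1))
# batten edge top right/left, bed check
for z,uv in((.062,f(491,300)),(.062,f(577,300)),(.062,f(577,440)),(.035,f(622,200))):
    w=back(c,uv,z)[0];p=[.5951,-.0706,-.0673];d=w[:2]-p[:2];print((np.cos(p[2])*d[0]+np.sin(p[2])*d[1]).round(4),(-np.sin(p[2])*d[0]+np.cos(p[2])*d[1]).round(4))
for t in (q.x,[.5464,-.1275]): plan([*t,.06],-.0673,s)
```

```text
ring [ 0.5463 -0.1282] [-0.2  0.1  0.2 -0.2]
knob [ 0.5464 -0.1266] [-0.8  0.9  0.8 -1. ]
0.0139 -0.049
0.0415 -0.0489
0.0463 -0.0993
0.0624 -0.0221
turn deg [-0.09 -0.04  0.01] shift in current tool axes mm [-24.9   0.2  81.2]  in final axes [-24.8   0.1  81.2] yaw now -3.85
turn deg [-0.09 -0.04  0.01] shift in current tool axes mm [-24.2   0.3  81.2]  in final axes [-24.1   0.1  81.2] yaw now -3.85
```

```bash
python3 -m creep '[[0,0,0,-0.006,0,0.012,0.5],[0,0,0,-0.012,0,0.02,0.5],[0,0,0,-0.006,0,0.015,0.5],[0,0,0,0,0,0.009,0.5],[0,0,0,0,0,0,0.5],[0,0,0,0,0,0,0.5]]'
python3 - <<'E'
from h import *
s,r=tcp();plan([.5463,-.1279,.007],-.0673);im=manip.grab_frame('wrist');c=manip.get_calibration('wrist')
cv2.imwrite('pics/w14.png',im)
im=manip.grab_frame('side'); cv2.imwrite('pics/s14.png',cv2.resize(im[180:290,280:400],None,fx=5,fy=5,interpolation=cv2.INTER_CUBIC))
E
```

```text
time: 21.88
tool_pos: [0.5462, -0.1273, 0.0855]
tool_rot: [-0.001, 0.73, 0.683, -0.0]
contact_force: [0.5, 0.4, 1.2]
gripper_width: 0.498
t 21.88 pos [ 0.5462 -0.1273  0.0855] z [-1.6e-03  8.0e-04 -1.0e+00] y [ 0.9978 -0.0667 -0.0017] F [0.5 0.4 1.2] M [-0.01 -0.02  0.  ] w 0.498
turn deg [-0.1  -0.04  0.03] shift in current tool axes mm [-0.7  0.2 78.5]  in final axes [-0.6  0.1 78.5] yaw now -3.83
```

View pics/w14.png

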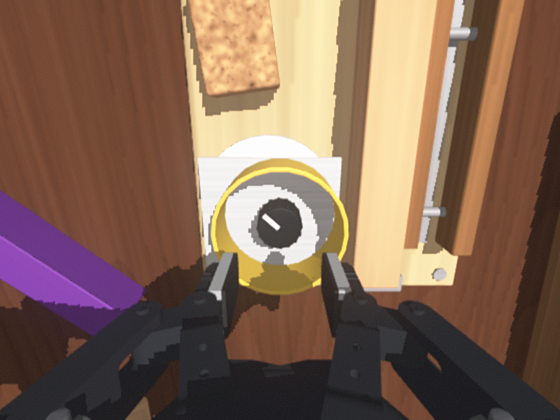

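View pics/s14.png

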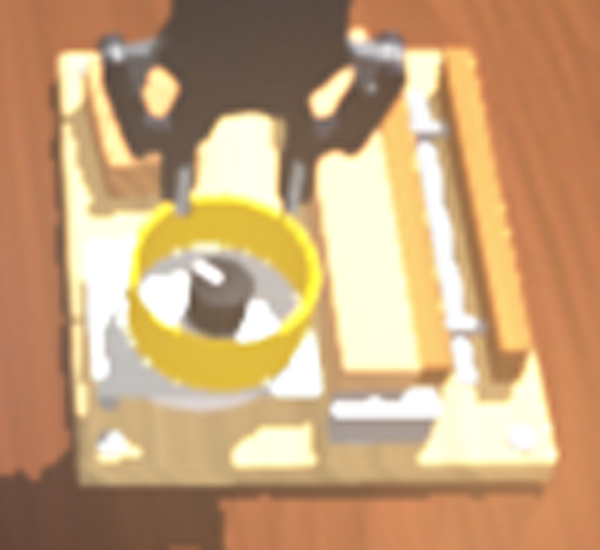

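```bash
python3 -m creep '[[0,0,0,-0.0005,0,0.012,0.5],[0,0,0,0,0,0.018,0.5],[0,0,0,0,0,0.012,0.5],[0,0,0,0,0,0.004,0.5],[0,0,0,0,0,0,0.5],[0,0,0,0,0,0,0.5]]'
python3 - <<'E'
from h import *
s,r=tcp();plan([.5463,-.1279,.007],-.0673);im=manip.grab_frame('wrist');c=manip.get_calibration('wrist')
cv2.imwrite('pics/w15.png',im)
im=manip.grab_frame('side'); cv2.imwrite('pics/s15.png',cv2.resize(im[180:290,280:400],None,fx=5,fy=5,interpolation=cv2.INTER_CUBIC))
E
```

```text
time: 22.48
tool_pos: [0.5465, -0.1283, 0.0404]
tool_rot: [-0.0, 0.73, 0.683, -0.0]
contact_force: [0.5, -1.2, -0.2]
gripper_width: 0.5
t 22.48 pos [ 0.5465 -0.1283  0.0404] z [-2.e-04  0.e+00 -1.e+00] y [ 9.978e-01 -6.700e-02 -2.000e-04] F [ 0.5 -1.2 -0.2] M [-0.04  0.    0.01] w 0.5
turn deg [-0.01 -0.    0.01] shift in current tool axes mm [ 0.4 -0.2 33.4]  in final axes [ 0.4 -0.2 33.4] yaw now -3.84
```

View pics/w15.png

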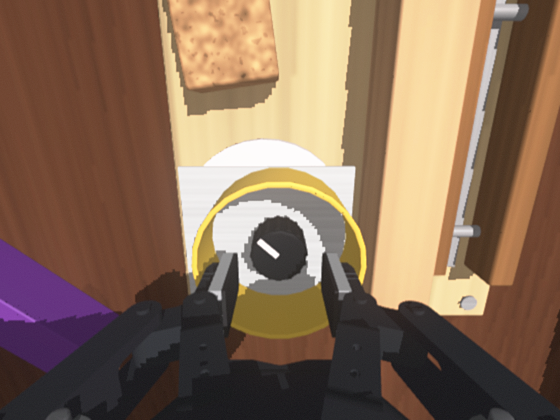

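View pics/s15.png

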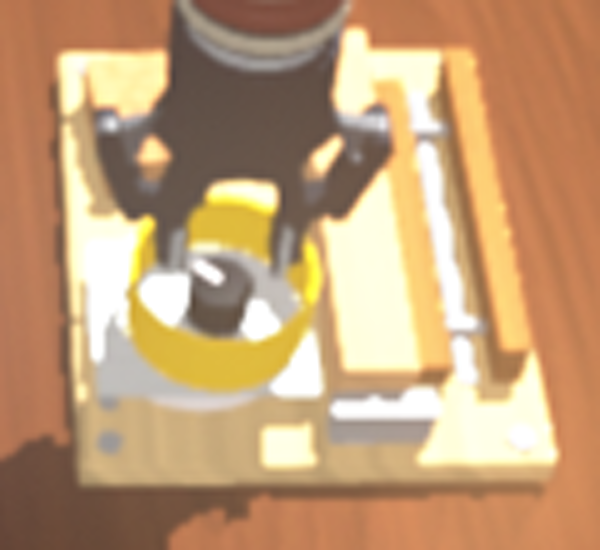

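```bash
python3 -m creep '[[0,0,0,0.0003,0,0.006,0.5],[0,0,0,0,0,0.008,0.5],[0,0,0,0,0,0.006,0.5],[0,0,0,0,0,0,0.5]]'; python3 -m creep '[[0,0,0,0,0,0.006,0.5],[0,0,0,0,0,0.004,0.5],[0,0,0,0,0,0.002,0.5],[0,0,0,0,0,0,0.5],[0,0,0,0,0,0,0.5]]'
python3 - <<'E'
from h import *
s,r=tcp();plan([.5463,-.1279,.007],-.0673);im=manip.grab_frame('wrist')
cv2.imwrite('pics/w16.png',im)
im=manip.grab_frame('side'); cv2.imwrite('pics/s16.png',cv2.resize(im[180:290,280:400],None,fx=5,fy=5,interpolation=cv2.INTER_CUBIC))
E
```

```text
time: 22.92
tool_pos: [0.545, -0.1274, 0.0183]
tool_rot: [-0.002, 0.73, 0.683, -0.001]
contact_force: [-0.5, 0.3, 0.5]
gripper_width: 0.503
time: 23.33
tool_pos: [0.5464, -0.128, 0.0082]
tool_rot: [-0.0, 0.73, 0.683, -0.0]
contact_force: [-0.4, -0.5, -0.6]
gripper_width: 0.504
t 23.33 pos [ 0.5464 -0.128   0.0082] z [-2.e-04  1.e-04 -1.e+00] y [ 9.977e-01 -6.710e-02 -2.000e-04] F [-0.4 -0.5 -0.6] M [ 0.03 -0.05 -0.08] w 0.504
turn deg [-0.01 -0.    0.01] shift in current tool axes mm [ 0.1 -0.1  1.2]  in final axes [ 0.1 -0.1  1.2] yaw now -3.85
```

View pics/w16.png

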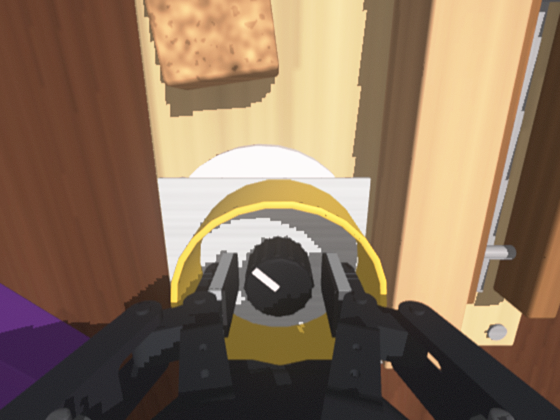

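View pics/s16.png

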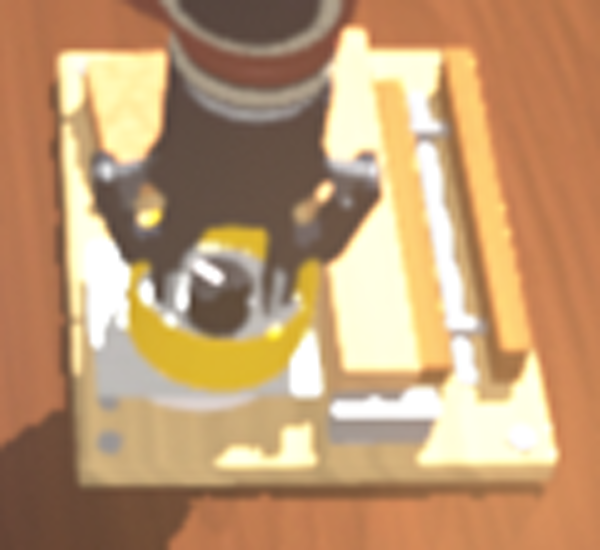

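```bash
python3 -m creep '[[0,0,0,0,0,0,0],[0,0,0,0,0,0,0],[0,0,0,0,0,0,0],[0,0,0,0,0,0,0],[0,0,0,0,0,0,0]]'
python3 - <<'E'
from h import *
s,r=tcp()
E
```

```text
time: 23.85
tool_pos: [0.5459, -0.128, 0.0092]
tool_rot: [-0.001, 0.73, 0.683, -0.001]
contact_force: [-5.4, 1.0, 5.6]
gripper_width: 0.351
t 23.85 pos [ 0.5459 -0.128   0.0092] z [-0.0016  0.     -1.    ] y [ 0.9978 -0.067  -0.0016] F [-5.4  1.   5.6] M [0.04 0.75 0.03] w 0.351
```

```bash
python3 -m creep '[[0,0,0,0,-0.0005,-0.0005,0],[0,0,3,0,0,0,0],[0,0,4,0,0,0,0],[0,0,4,0,0,0,0],[0,0,0,0,0,0,0]]'
python3 - <<'E'
from h import *
s,r=tcp();plan(s['tool_pos'],0); print(s['joint_pos'][5],s['joint_efforts'][5])
im=manip.grab_frame('wrist')
cv2.imwrite('pics/w17.png',im)
E
```

```text
time: 24.27
tool_pos: [0.546, -0.128, 0.0092]
tool_rot: [0.0, 0.793, 0.609, 0.0]
contact_force: [-1.6, -0.4, 1.4]
gripper_width: 0.349
t 24.27 pos [ 0.546  -0.128   0.0092] z [ 1.e-04 -2.e-04 -1.e+00] y [ 9.663e-01 -2.575e-01  2.000e-04] F [-1.6 -0.4  1.4] M [ 0.02  0.35 -0.04] w 0.349
turn deg [ 1.000e-02  1.000e-02 -1.492e+01] shift in current tool axes mm [0. 0. 0.]  in final axes [0. 0. 0.] yaw now -14.92
-0.10251771986459779 0.386594133451581
```

View pics/w17.png

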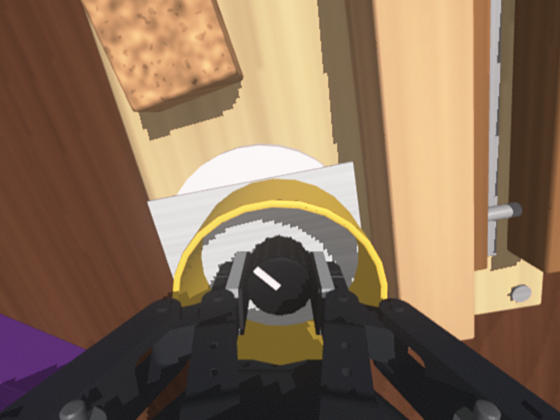

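```bash
python3 -m creep '[[0,0,4,0,0,0,0],[0,0,4,0,0,0,0],[0,0,4,0,0,0,0],[0,0,4,0,0,0,0]]' | grep force; python3 -c "
from h import *
s,r=tcp();print(s['joint_pos'][5],s['joint_efforts'][5])";  python3 -m creep '[[0,0,4,0,0,0,0],[0,0,4,0,0,0,0],[0,0,4,0,0,0,0]]' | grep force; python3 -c "
from h import *
s,r=tcp();print(s['joint_pos'][5],s['joint_efforts'][5])"
```

```text
contact_force: [-0.3, -0.5, 2.1]
t 24.65 pos [ 0.5462 -0.1281  0.0092] z [ 5.e-04 -3.e-04 -1.e+00] y [ 8.579e-01 -5.138e-01  6.000e-04] F [-0.3 -0.5  2.1] M [0.03 0.23 0.1 ] w 0.348
0.17674780191448736 -0.5933041870594025
contact_force: [-0.3, -0.5, 1.8]
t 24.9 pos [ 0.5463 -0.1282  0.0092] z [ 8.e-04 -4.e-04 -1.e+00] y [ 0.7323 -0.681   0.0009] F [-0.3 -0.5  1.8] M [0.02 0.19 0.13] w 0.351
0.3861785586099354 -0.5930072441697121
```

```bash
python3 -m creep '[[0,0,4,0,0,0,0],[0,0,4,0,0,0,0],[0,0,4,0,0,0,0]]' | grep force; python3 -c "
from h import *
s,r=tcp()";  python3 -m creep '[[0,0,4,0,0,0,0],[0,0,4,0,0,0,0]]' | grep force; python3 -c "
from h import *
s,r=tcp()"
```

```text
contact_force: [0.0, -0.8, 1.2]
t 25.15 pos [ 0.5464 -0.1283  0.0092] z [ 1.e-03 -6.e-04 -1.e+00] y [ 0.5748 -0.8183  0.0011] F [ 0.  -0.8  1.2] M [0.   0.16 0.  ] w 0.349
contact_force: [0.3, -1.0, 1.2]
t 25.32 pos [ 0.5465 -0.1283  0.0092] z [ 1.1e-03 -8.0e-04 -1.0e+00] y [ 0.4554 -0.8903  0.0012] F [ 0.3 -1.   1.2] M [0.03 0.1  0.15] w 0.347
```

```bash
python3 -m creep '[[0,0,4,0,0,0,0],[0,0,4,0,0,0,0]]' | grep force; python3 -c "
from h import *
s,r=tcp()"
```

```text
contact_force: [-0.3, -1.5, 1.0]
t 25.48 pos [ 0.5465 -0.1284  0.0092] z [ 1.2e-03 -9.0e-04 -1.0e+00] y [ 0.3271 -0.945   0.0012] F [-0.3 -1.5  1. ] M [-0.09  0.09  0.18] w 0.351
```

```bash
python3 -m creep '[[0,0,4,0,0,0,0],[0,0,4,0,0,0,0]]' | grep force; python3 -c "
from h import *
s,r=tcp()"
```

```text
contact_force: [-0.1, -1.6, 1.5]
t 25.65 pos [ 0.5465 -0.1285  0.0092] z [ 0.0013 -0.0011 -1.    ] y [ 0.1924 -0.9813  0.0013] F [-0.1 -1.6  1.5] M [-0.05  0.01  0.12] w 0.35
```

```bash
python3 -m creep '[[0,0,4,0,0,0,0],[0,0,4,0,0,0,0]]' | grep force; python3 -c "
from h import *
s,r=tcp()"
```

```text
contact_force: [-0.4, -1.6, 1.3]
t 25.82 pos [ 0.5465 -0.1286  0.0092] z [ 0.0014 -0.0012 -1.    ] y [ 0.054  -0.9985  0.0013] F [-0.4 -1.6  1.3] M [-0.13  0.08  0.23] w 0.349
```

```bash
python3 -m creep '[[0,0,4,0,0,0,0],[0,0,4,0,0,0,0]]' | grep force; python3 -c "
from h import *
s,r=tcp()"
```

```text
contact_force: [0.1, -1.1, 1.1]
t 25.98 pos [ 0.5465 -0.1286  0.0092] z [ 0.0012 -0.0015 -1.    ] y [-0.0848 -0.9964  0.0014] F [ 0.1 -1.1  1.1] M [-0.25  0.07  0.48] w 0.35
```

Run:
```python
from h import *
im=manip.grab_frame('side'); cv2.imwrite('pics/s18.png',cv2.resize(im[180:290,280:400],None,fx=5,fy=5,interpolation=cv2.INTER_CUBIC))
im=manip.grab_frame('top'); cv2.imwrite('pics/t18.png',cv2.resize(im[125:215,230:340],None,fx=6,fy=6,interpolation=cv2.INTER_CUBIC))
```

```text
(no output)
```

View pics/s18.png

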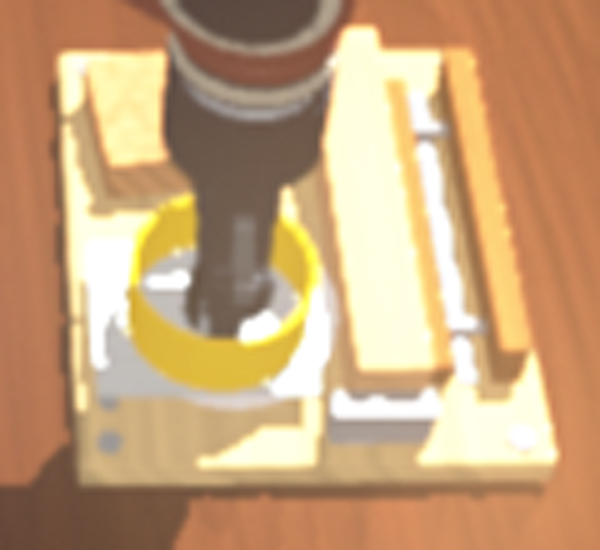

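View pics/t18.png

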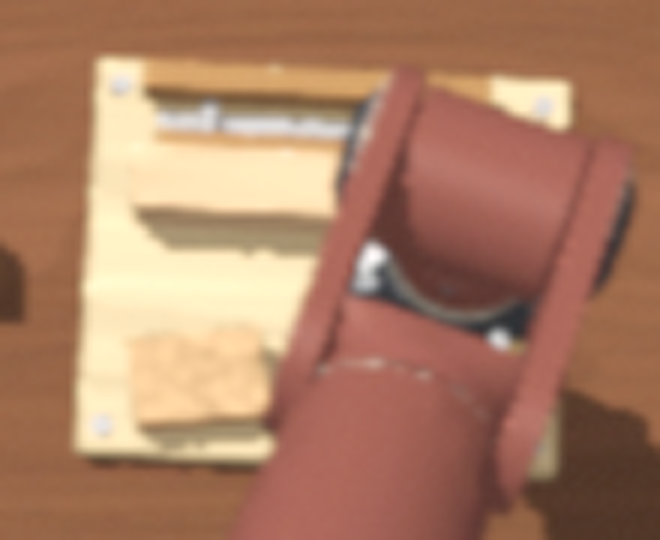

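Run:
```python
from h import *
m=[]
for i in range(4):
    m.append(manip.state()['ft_torque'][2]); manip.grab_frame('side')
print(np.round(m,3))
tcp()
```

```text
[-0.053 -0.024  0.015  0.048]
t 26.28 pos [ 0.5465 -0.1286  0.0092] z [ 0.0013 -0.0012 -1.    ] y [-0.0829 -0.9966  0.0011] F [ 0.1 -3.4  0.5] M [-0.51 -0.06  0.07] w 0.349
```

```bash
cat > m.py <<'E'
from h import *
m=[];t=[]
for i in range(3):
    s=manip.state(); m.append(s['ft_torque'][2]); t.append(s['joint_efforts'][5]); 
    if i<2: manip.grab_frame('side')
r=rot(s['tool_rot']).apply([0,1,0])
print('M',np.round(m,3),'j6',np.round(t,3),'yaw',np.degrees(np.arctan2(r[1],r[0])).round(2),'F',s['contact_force'].round(1),'pos',s['tool_pos'].round(4))
E
python3 -m creep '[[0,0,2,0,0,0,0]]' | grep force; python3 m.py;python3 -m creep '[[0,0,2,0,0,0,0]]' | grep force; python3 m.py
```

```text
contact_force: [1.3, -2.3, 1.0]
M [0.479 0.264 0.197] j6 [-0.058  0.382  0.359] yaw -96.76 F [ 0.8 -4.   0.5] pos [ 0.5464 -0.1286  0.0092]
contact_force: [0.5, -4.8, 1.6]
M [0.547 0.329 0.277] j6 [0.014 0.43  0.42 ] yaw -98.75 F [ 1.2 -5.3  0.8] pos [ 0.5464 -0.1286  0.0092]
```

```bash
python3 -m creep '[[0,0,2,0,0,0,0]]' | grep force; python3 m.py;python3 -m creep '[[0,0,0,0,0,0,0]]' | grep force; python3 m.py
```

```text
contact_force: [0.6, -5.9, 0.2]
M [0.585 0.435 0.285] j6 [0.084 0.466 0.436] yaw -100.74 F [ 2.3 -5.1 -0.2] pos [ 0.5464 -0.1286  0.0092]
contact_force: [0.5, -6.4, 0.6]
M [0.315 0.304 0.331] j6 [0.306 0.303 0.304] yaw -100.73 F [ 1.8 -5.1  1.1] pos [ 0.5464 -0.1286  0.0092]
```

```bash
python3 -m creep '[[0,0,0.5,0,0,0,0],[0,0,0.5,0,0,0,0],[0,0,0.5,0,0,0,0]]' | grep force; python3 m.py;python3 -m creep '[[0,0,0,0,0,0,0]]' | grep force; python3 m.py
```

```text
contact_force: [1.1, -4.6, 1.1]
M [0.694 0.553 0.587] j6 [0.549 0.614 0.58 ] yaw -102.18 F [ 0.6 -4.5  2.1] pos [ 0.5464 -0.1286  0.0092]
contact_force: [1.8, -4.4, 0.9]
M [0.548 0.547 0.588] j6 [0.549 0.548 0.549] yaw -102.18 F [-0.3 -5.   0.4] pos [ 0.5464 -0.1286  0.0092]
```

```bash
python3 -m creep '[[0,0,-0.4,0,0,0,0],[0,0,-0.4,0,0,0,0],[0,0,0,0,0,0,0]]' | grep force; python3 m.py
```

```text
contact_force: [1.5, -4.6, 0.8]
M [0.09  0.17  0.209] j6 [0.106 0.14  0.147] yaw -101.46 F [ 0.9 -5.   0.8] pos [ 0.5464 -0.1287  0.0092]
```

```bash
python3 -m creep '[[0,0,0.2,0,0,0,0],[0,0,0.2,0,0,0,0]]' | grep force; python3 m.py; python3 -m creep '[[0,0,0.15,0,0,0,0]]' | grep force; python3 m.py
```

```text
contact_force: [0.8, -4.6, 1.3]
M [0.44  0.349 0.308] j6 [0.385 0.369 0.329] yaw -101.82 F [ 1.6 -5.1  1.4] pos [ 0.5464 -0.1286  0.0092]
contact_force: [0.6, -4.1, 0.7]
M [0.521 0.404 0.407] j6 [0.466 0.454 0.427] yaw -101.96 F [ 0.4 -4.8  0.3] pos [ 0.5464 -0.1286  0.0092]
```

```bash
python3 -m creep '[[0,0,0,0,0,0,0.5],[0,0,0,0,0,0,0.5],[0,0,0,0,0,0,0.5],[0,0,0,0,0,0,0.5]]'; python3 m.py; python3 -m creep '[[0,0,0,0,0,-0.006,0.5],[0,0,0,0,0,-0.012,0.5],[0,0,0,0,0,-0.012,0.5],[0,0,0,0,0,-0.012,0.5],[0,0,0,0,0,-0.02,0.5],[0,0,0,0,0,-0.03,0.5],[0,0,0,0,0,-0.03,0.5],[0,0,0,0,0,-0.02,0.5],[0,0,0,0,0,0,0.5],[0,0,0,0,0,0,0.5]]'
python3 - <<'E'
from h import *
tcp()
im=manip.grab_frame('wrist'); cv2.imwrite('pics/w20.png',im)
im=manip.grab_frame('side'); cv2.imwrite('pics/s20.png',cv2.resize(im[180:290,280:400],None,fx=5,fy=5,interpolation=cv2.INTER_CUBIC))
E
```

```text
time: 28.68
tool_pos: [0.5456, -0.1273, 0.0085]
tool_rot: [-0.001, 0.994, -0.105, -0.0]
contact_force: [-0.1, 1.1, 0.2]
gripper_width: 0.499
M [ 0.043 -0.001  0.026] j6 [-0.003 -0.002 -0.002] yaw -102.08 F [-0.5  0.3  0.2] pos [ 0.5458 -0.1275  0.0087]
time: 29.62
tool_pos: [0.5475, -0.1285, 0.1542]
tool_rot: [0.001, 0.994, -0.105, 0.003]
contact_force: [0.6, 0.8, 0.1]
gripper_width: 0.5
t 29.62 pos [ 0.5475 -0.1285  0.1542] z [ 0.0052 -0.0019 -1.    ] y [-2.096e-01 -9.778e-01  8.000e-04] F [0.6 0.8 0.1] M [-0.02  0.06 -0.03] w 0.5
```

View pics/w20.png

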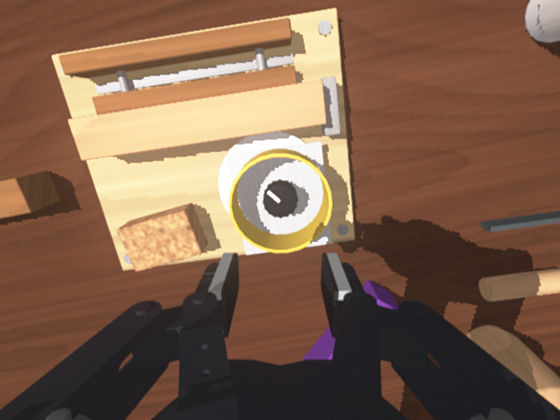

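View pics/s20.png

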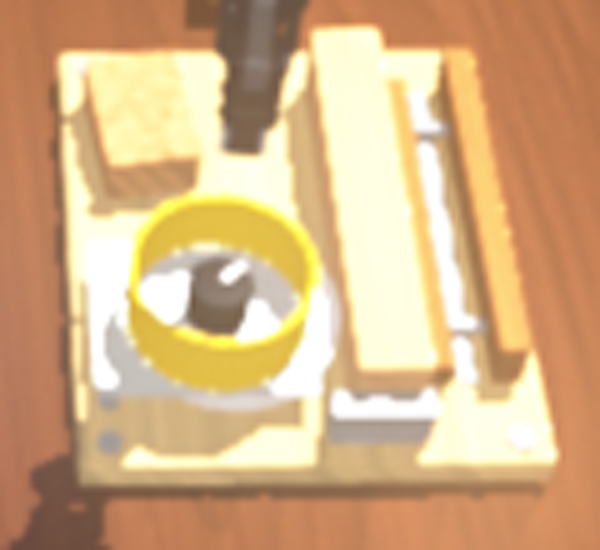

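Run:
```python
import cv2
im=cv2.imread('pics/w20.png')
cv2.imwrite('pics/w20a.png',cv2.resize(im[0:170,50:360],None,fx=2.55,fy=2.55,interpolation=cv2.INTER_CUBIC))
```

```text
(no output)
```

View pics/w20a.png

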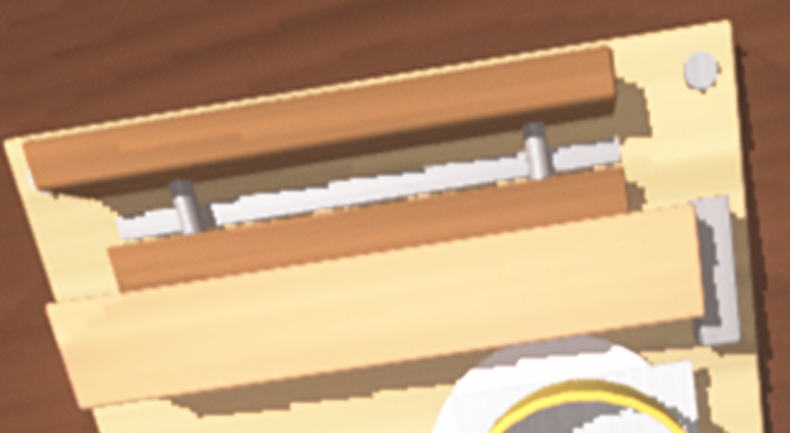

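Run:
```python
from h import *
s,r=tcp(); c=manip.get_calibration('wrist')
im=manip.grab_frame('wrist'); cv2.imwrite('pics/w21.png',im)
p=[.5954,-.0706,-.0673]
f=lambda u,v:(u/2.55+49.7,v/2.55-.3)
def loc(uv,z):
    w=back(c,uv,z)[0];d=w[:2]-p[:2];return np.round([(np.cos(p[2])*d[0]+np.sin(p[2])*d[1])*1e3,(-np.sin(p[2])*d[0]+np.cos(p[2])*d[1])*1e3],1)
for n,uv,z in(('bat +y+x',(46,304),.062),('bat +y-x',(81,408),.062),('bat -y+x',(694,205),.062),('bat -y-x',(705,314),.062),('fence back +y',(108,248),.035),('fence back -y',(623,170),.035),('board ++',(5,140),.018),('board +-',(729,20),.018),('stop far +x',(728,197),.044),('stop far -x',(738,340),.044)):
    print(n,loc(f(*uv),z))
```

```text
t 29.72 pos [ 0.5455 -0.1278  0.1505] z [-7.e-04  2.e-04 -1.e+00] y [-2.096e-01 -9.778e-01 -1.000e-04] F [0.8 0.4 0. ] M [-0.06 -0.05  0.  ] w 0.501
bat +y+x [ 49.7 107.2]
bat +y-x [ 14.9 107.4]
bat -y+x [  49.2 -108.8]
bat -y-x [  15.2 -109. ]
fence back +y [66.9 96.3]
fence back -y [ 65.8 -89.2]
board ++ [109.9 130.9]
board +- [ 109.9 -133. ]
stop far +x [  51.3 -123. ]
stop far -x [   3.5 -122.3]
```

Run:
```python
import cv2
im=cv2.imread('pics/w21.png')
cv2.imwrite('pics/w21a.png',cv2.resize(im[40:180,250:370],None,fx=5,fy=5,interpolation=cv2.INTER_CUBIC))
```

```text
(no output)
```

View pics/w21a.png

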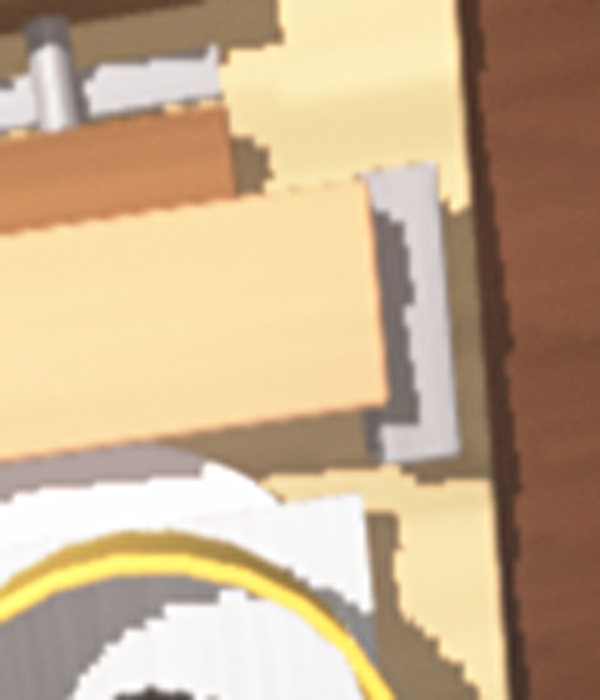

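Run:
```python
from h import *
s,r=tcp(); c=manip.get_calibration('wrist')
p=[.5954,-.0706,-.0673]
f=lambda u,v:(u/5+249.6,v/5+39.6)
for n,uv,z in(('bat -y+x',(368,180),.062),('bat -y-x',(387,403),.062),('stop near -x',(384,460),.044),('stop near +x',(360,176),.044),('stop far',(459,452),.044)):
    w=back(c,f(*uv),z)[0];d=w[:2]-p[:2];print(n,np.round([(np.cos(p[2])*d[0]+np.sin(p[2])*d[1])*1e3,(-np.sin(p[2])*d[0]+np.cos(p[2])*d[1])*1e3],1))
```

```text
t 29.77 pos [ 0.545  -0.1276  0.1496] z [-2.2e-03  8.0e-04 -1.0e+00] y [-2.096e-01 -9.778e-01 -3.000e-04] F [ 0.1 -0.5  0. ] M [-0.01  0.05 -0.04] w 0.502
bat -y+x [  51.8 -109.9]
bat -y-x [  16.8 -109.6]
stop near -x [   5.9 -110.7]
stop near +x [  54.  -111.2]
stop far [   5.4 -124.3]
```

```bash
python3 -c "
from plant import manip
print(manip.job_done())"
```

```text
the job is handed in; nothing more can be done
None
```

I laid the pale batten on the jig bed, slid it up against the end stop and clamped it with the knob. I then let go, lifted clear and handed the job in at about 30 s. No verdict was reported.

**Checks that agreed:**
- **Seating:** the batten lies flat and parallel to the fence. Its end face measures y ≈ -109.8 mm against the stop's -110 mm nominal; I read the stop itself at about -111 mm, so any gap is 1 mm or less, within the error. Contact with the stop was felt, adding about 6 N to the sliding friction.
- **Guard and other items:** nothing I read while inside the guard pointed to contact with it. The last pictures show the guard and sanding block in place. I did not re-measure the other tools and wood.

**Checks that disagreed or remain uncertain:**
- **Fingertips:** they end about 37 mm behind the TCP the robot reports, so my first grasp closed on air above the batten. I found the offset by a light touch on its top (up to 16 N) and corrected for it.
- **Clamp force:** the torque readings were not consistent.
  - Slow turning peaked at about 0.69 N m, with 0.55 when paused. The aims were 0.55 and 0.45.
  - I eased back slightly and then forward again to about 0.52 turning and 0.41 to 0.43 paused, then let go. The easing may not have turned the cam back.
  - I estimate a peak of 24 to 26 N, perhaps up to about 30 N at the softest torque rating. That would leave about 14 to 20 N now. The final force could not be measured.

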